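Put the viewing stones back on their own stands

ROBOT

A 7-joint arm with a two-finger parallel gripper is mounted at the origin on a cart in front of the work surface, level with it; the furniture and walls round the work are solid. World frame = base frame: x ahead of the robot, y to its left, z up, the work surface at z = 0. Lengths are in m, angles in rad, forces in N, time in s.
With the tool pointing down it reaches from about 0.4 to 0.85 m from the base axis. Payload 10.4 kg.
Tool frame: the origin (TCP) lies between the finger pads; the fingertips stand 17 mm ahead of it and the grasp point (between the pads) lies 2 mm behind it; z points along the fingers, y is the direction in which the jaws open and shut (so a half turn about z gives the same grasp; the last joint's range is limited). The gripper opens to 85 mm and grips with 20 to 120 N. Pads are 22 mm wide; open, the fingers measure 114 mm over their backs; the gripper's body (76 mm by 85 mm) begins 54 mm behind the grasp point. The pads swing forward as they close: fully open they stand 13 mm farther back than shut.
Start: joints at [-1.271, 0.332, -0.065, 1.46, 0.022, 1.35, -0.088], TCP at [0.198, 0.593, 0.213] pointing down, gripper open.
Joint ranges: [-2.6, 2.6], [-0.5, 2.12], [-1.47, 1.34], [0.16, 2.42], [-1.27, 4.41], [0.06, 2.06], [-2.6, 2.6]. Speed limits (rad/s): [2.22, 2.22, 2.79, 2.79, 3.14, 3.14, 3.14].

INTERFACE

Orientations are given as a unit quaternion [x, y, z, w].
In Python, from workcell import manip gives the robot as it stands.
- The arm moves only by the tool jog_arm, never from a script. Its argument "steps" is one flat list of numbers, 5 for each row, row after row: the finger opening in m, from 0 to 0.0854, then the shift along the tool's x, y, z in m, then the turn about the tool's z in rad. In form: [gripper, x, y, z, twist, gripper, x, y, z, twist, ...]. A call has exactly 10 rows; each row is the pose to reach, as a shift and turn from the pose commanded when the call began, along the tool's axes at that moment; what a row does not reach only later rows make up. A row lasts 1/10 s, in which the tool goes at most 50 mm and 8.59 degrees, less where a joint would pass 70% of its speed; a pose out of reach is approached as far as the arm can. A call with a gripper value outside its range is refused whole. The fingers move at their own pace and stop on an object; "grip_force" is the grip in N (left out, the last holds). Time passes only in rows, so rows that repeat a pose let the fingers close, or fill a call up. It gives the time, the measured TCP pose, the force and the opening at its end, in the units of the state.
- manip.get_obs(): the state, without advancing time (a new reading comes with each control period).
- manip.camera(name): name is "side" or "top"; returns (picture, depth): 480x640x3 uint8, red, green, blue; 480x640 float32, m along the optical axis (not along the pixel's ray), 0 where there is no reading.
- manip.calibration(name): a dict with "mtx" (3x3 intrinsics, pixels), "world_to_cam" (4x4, takes a point from world to camera coordinates). Camera axes: x right, y down, z forward; pixel columns grow to the right and rows downward; lengths in m; the calibration is good to about 2 mm. A picture is of the moment at which its call begins. calibration takes no time and is no camera call.
- manip.hand_in(): hands the job in, once; it reports no verdict.
The state is a dict: "clock": time; "joint_pos": joint angles; "joint_velocities": joint speeds; "tau": joint torques, N m; "position": TCP position; "ee_rot": TCP orientation; "ft_force": force on the tool from outside, world axes, zero at the start; "torque": the same for the moment, N m; "grip_width": opening from 0.0 (shut) to 1.0 (fully open).
Only numpy, scipy, OpenCV 4.12 (cv2) and the standard library are available. Lean on these libraries where they do the work, as an engineer would, in place of code of your own. Each camera call takes 0.05 s, during which the arm holds its last target.

TASK

The three grey stones for the class have been set on each other's display stands. Put each on its own, in the middle and upright: the tall stone on the round blue stand, the broad craggy stone on the square wooden stand, and the low long stone on the oblong red stand, lying lengthways along it; the small brown rock from the table goes in the middle of the cork disc. There is room for only one stone on a stand, so you will need a free spot on the way; leave the powder jar and the glass dish where they are.

Things in the scene. Friction and masses are not known exactly. Their poses are not given: they have to be found in the camera images.
- stone_tall_center (a point): Tall upright split stone, dark grey-green with a tan crown, loose: 46 (x) x 69 (y) x 114 (z) mm, about 0.24 kg; it tapers towards the top and can be gripped 60 to 80 mm above its foot. Origin: centre of the stone, half-way up; z up, x through its thickness (the flat sides to grip), y along its width. At the start it stands on the square stand. (Other stones far to the left, on the mat beyond the spoon, belong to the room: leave them.)
- stone_rough_center (a point): Broad craggy grey-green stone with pale veins, loose: 59 (x) x 91 (y) x 85 (z) mm, about 0.22 kg; gripped 40 to 50 mm above its foot. Origin: centre of the stone, half-way up; z up, x through its thickness (the flat sides to grip), y along its width. At the start it stands on the oblong red stand.
- stone_spur_center (a point): Low, long dark grey stone (the spur): 30 (x) x 82 (y, its long side) x 36 (z) mm, about 70 g, loose. Origin: centre of the stone, half-way up; z up, x through its thickness (the flat sides to grip), y along its width. At the start it lies on the round blue stand.
- rock_brown_center (a point): Small flat brown rock: 30 (x) x 60 (y, its long side) x 24 (z) mm, about 35 g, loose. Origin: centre of the stone, half-way up; z up, x through its thickness (the flat sides to grip), y along its width. At the start it lies on the bare table, in the same row as the stands.
- stand_round_top (a point): Round blue stand, 110 mm across, 14 mm high. Fixed to the table. Origin: middle of its flat top face, 14 mm above the table; z up. 
- stand_square_top (a point): Square light-wood stand, 110 x 110 mm with a thin dark border line, 14 mm high. Fixed to the table. Origin: middle of its flat top face, 14 mm above the table; z up. 
- stand_oblong_top (a point): Oblong red stand, 76 (x) x 124 (y, its long side) mm, 14 mm high. Fixed to the table. Origin: middle of its flat top face, 14 mm above the table; z up. 
- stand_cork_top (a point): Plain cork disc, 84 mm across, 14 mm high, empty at the start. Fixed to the table. Origin: middle of its flat top face, 14 mm above the table; z up. 
- powder_jar_center (a point): Glass jar of white powder with a cork, 44 mm across and 70 mm high, loose, behind the row of stands; a bystander, not to be moved. Origin: its centre, half-way up.
- glass_dish_center (a point): Glass dish of brass-coloured filings, 55 mm across and 19 mm high, loose, behind the row of stands; a bystander, not to be moved. Origin: its centre, half-way up.
Things that resemble listed ones, but are neither listed nor needed, are in the scene too. Leave any purple look-alike of the part that bears stone_tall_center alone.

How it is judged:
By the outcome, as a careful person would: the job done as asked, in the order asked, and still so for the second after the job is handed in, with the robot touching nothing.
It also fails if it takes over 138 s, if anything falls off the work surface, if the arm or the gripper's body presses on something with over 40 N, if the wrist force passes 120 N, or if a joint passes its speed limit or range.

## Working session

There is one attempt and no reset: what is moved stays moved. The work goes in short steps, Python scripts to look and compute and a tool call to move; the robot and the scene stay as the last step left them, time stands still between calls to the robot, and variables do not carry over. Pictures are saved under pics/ and viewed, and the job is handed in when it is done.

Besides the shell and the picture viewer there is one more tool, called after "Call:" as a command line: name --argument value ..., lists and objects as JSON in quotes. jog_arm: Moves the arm, as the interface text tells. Its arguments: {"type":"object","properties":{"steps":{"type":"array"},"grip_force":{"type":"number"}},"required":["steps"]}

```bash
ls; mkdir -p pics
python3 - <<'E'
from workcell import manip
import cv2,numpy as np
o=manip.get_obs()
print({k:np.round(v,3) for k,v in o.items()})
for n in('side','top'):
    p,d=manip.camera(n); np.savez(f'{n}0.npz',p=p,d=d); cv2.imwrite(f'pics/{n}0.png',p[:,:,::-1])
    c=manip.calibration(n); print(n,np.round(c['mtx'],1),np.round(c['world_to_cam'],3)); print((d>0).mean())
E
```

```text
pics
{'clock': np.float64(0.0), 'joint_pos': array([-1.271,  0.333, -0.065,  1.461,  0.022,  1.35 , -0.088]), 'joint_velocities': array([-0.   ,  0.   ,  0.001,  0.002, -0.001, -0.001, -0.001]), 'tau': array([-1.0000e-03, -6.2543e+01,  4.8000e-02, -3.9162e+01,  1.6000e-02,
        1.0000e-02,  0.0000e+00]), 'position': array([0.198, 0.592, 0.212]), 'ee_rot': array([ 0.161,  0.987, -0.001, -0.   ]), 'ft_force': array([ 0.008,  0.71 , -0.485]), 'torque': array([-0.03 , -0.007, -0.022]), 'grip_width': np.float64(0.997)}
side [[547.2   0.  319.9]
 [  0.  547.2 233.3]
 [  0.    0.    1. ]] [[ 0.984 -0.178  0.016 -0.54 ]
 [-0.074 -0.485 -0.871  0.121]
 [ 0.163  0.856 -0.49   1.369]
 [ 0.     0.     0.     1.   ]]
0.91869140625
top [[620.5   0.  311.8]
 [  0.  620.5 235.8]
 [  0.    0.    1. ]] [[-0.026 -1.     0.003  0.062]
 [-0.996  0.026 -0.086  0.553]
 [ 0.086 -0.005 -0.996  1.424]
 [ 0.     0.     0.     1.   ]]
0.996123046875
```

View pics/side0.png

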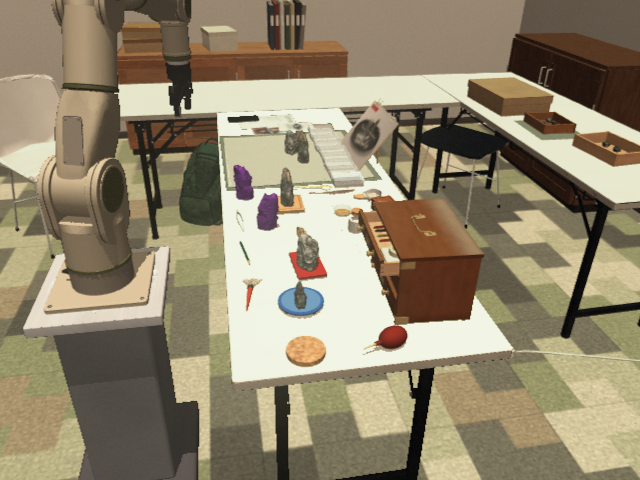

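View pics/top0.png

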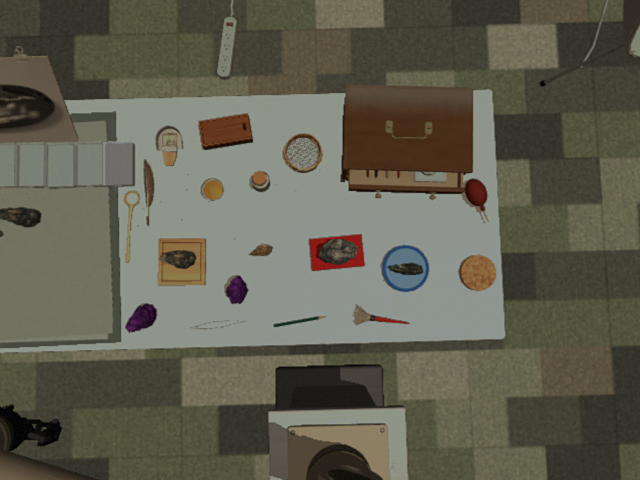

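```bash
cat > h.py <<'E'
import numpy as np,cv2
from workcell import manip
def cloud(n,d):
    c=manip.calibration(n);K=c['mtx'];T=np.linalg.inv(c['world_to_cam'])
    v,u=np.mgrid[0:480,0:640]
    P=np.stack([(u-K[0,2])/K[0,0]*d,(v-K[1,2])/K[1,1]*d,d],-1)
    return P@T[:3,:3].T+T[:3,3]
def ray(n,u,v,z):
    c=manip.calibration(n);K=c['mtx'];T=np.linalg.inv(c['world_to_cam'])
    r=T[:3,:3]@np.array([(u-K[0,2])/K[0,0],(v-K[1,2])/K[1,1],1]);o=T[:3,3]
    return o+r*(z-o[2])/r[2]
def proj(n,p):
    c=manip.calibration(n);q=c['world_to_cam']@np.append(p,1);q=c['mtx']@q[:3];return q[:2]/q[2]
E
python3 - <<'E'
from h import *
s=np.load('top0.npz');p,d=s['p'],s['d'];W=cloud('top',d)
z=W[...,2]
tab=W[300:330,250:480];print('table z',np.percentile(tab[...,2],[5,50,95]))
hsv=cv2.cvtColor(p,cv2.COLOR_RGB2HSV)
boxes={'sq':(150,230,215,295),'rock':(243,236,280,264),'red':(300,228,372,276),'blue':(375,240,435,296),'cork':(455,250,500,296),'jar':(245,165,275,195),'dish':(195,172,230,206),'purple1':(220,270,252,308)}
for k,(a,b,c,e) in boxes.items():
    w=W[b:e,a:c].reshape(-1,3)
    for lo in(.006,.022,.04,.06,.08,.1,.12):
        m=w[w[:,2]>lo]
        if len(m)>8:
            xy=m[:,:2].astype(np.float32);r=cv2.minAreaRect(xy)
            ev,V=np.linalg.eigh(np.cov(xy.T));a=np.degrees(np.arctan2(V[1,1],V[0,1]))%180
            print(k,lo,len(m),'rect c',np.round(r[0],4),np.round(r[1],3),round(r[2],1),'mean',np.round(xy.mean(0),4),'axis from x',round(a,1),'zmax',round(float(m[:,2].max()),3))
big=cv2.resize(p[220:310,120:520],None,fx=2,fy=2,interpolation=cv2.INTER_CUBIC)
cv2.imwrite('pics/crop_top.png',big[:,:,::-1])
q=np.load('side0.npz')['p']
cv2.imwrite('pics/crop_side.png',cv2.resize(q[150:375,215:415],None,fx=2.6,fy=2.6,interpolation=cv2.INTER_CUBIC)[:,:,::-1])
E
```

```text
table z [-5.57274088e-03 -6.00161084e-05  6.98602505e-03]
sq 0.006 2243 rect c [0.4979 0.2376] [0.371 0.148] 88.2 mean [0.5035 0.3494] axis from x 79.1 zmax 1.466
sq 0.022 517 rect c [0.4965 0.2263] [0.36 0.08] 81.6 mean [0.5059 0.3388] axis from x 76.4 zmax 1.466
sq 0.04 490 rect c [0.4829 0.215 ] [0.335 0.042] 79.2 mean [0.5054 0.339 ] axis from x 76.3 zmax 1.466
sq 0.06 423 rect c [0.482  0.2151] [0.335 0.04 ] 79.2 mean [0.5053 0.3408] axis from x 76.2 zmax 1.466
sq 0.08 376 rect c [0.4821 0.2151] [0.335 0.039] 79.0 mean [0.5055 0.3417] axis from x 76.1 zmax 1.466
sq 0.1 272 rect c [0.4795 0.2155] [0.336 0.03 ] 78.4 mean [0.505  0.3442] axis from x 75.9 zmax 1.466
sq 0.12 95 rect c [0.477  0.2148] [0.333 0.024] 78.0 mean [0.5001 0.3338] axis from x 76.2 zmax 1.466
rock 0.006 196 rect c [0.5051 0.1187] [0.179 0.081] 65.2 mean [0.5238 0.163 ] axis from x 55.6 zmax 1.466
rock 0.022 17 rect c [0.4846 0.1097] [0.153 0.021] 53.9 mean [0.4917 0.125 ] axis from x 49.5 zmax 1.466
red 0.006 1758 rect c [ 0.505  -0.0122] [0.141 0.166] 3.1 mean [ 0.5146 -0.0079] axis from x 94.0 zmax 1.466
re
[... 2424 characters left out ...]
6 mean [0.6729 0.2794] axis from x 42.2 zmax 1.466
purple1 0.006 458 rect c [0.4363 0.1595] [0.211 0.084] 88.4 mean [0.4336 0.2177] axis from x 153.4 zmax 1.466
purple1 0.022 430 rect c [0.446  0.1509] [0.06  0.186] 9.0 mean [0.4335 0.2178] axis from x 153.0 zmax 1.466
purple1 0.04 390 rect c [0.4461 0.1507] [0.059 0.186] 8.4 mean [0.4354 0.2181] axis from x 144.7 zmax 1.466
purple1 0.06 362 rect c [0.4461 0.1507] [0.059 0.186] 8.4 mean [0.4361 0.2185] axis from x 145.2 zmax 1.466
purple1 0.08 290 rect c [0.4463 0.15  ] [0.054 0.186] 6.9 mean [0.4387 0.2188] axis from x 130.5 zmax 1.466
purple1 0.1 163 rect c [0.4478 0.1451] [0.043 0.18 ] 2.8 mean [0.4444 0.2173] axis from x 100.2 zmax 1.466
```

View pics/crop_top.png

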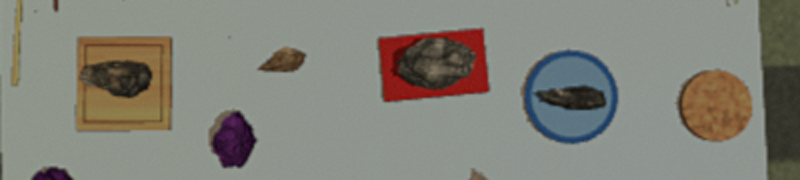

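View pics/crop_side.png

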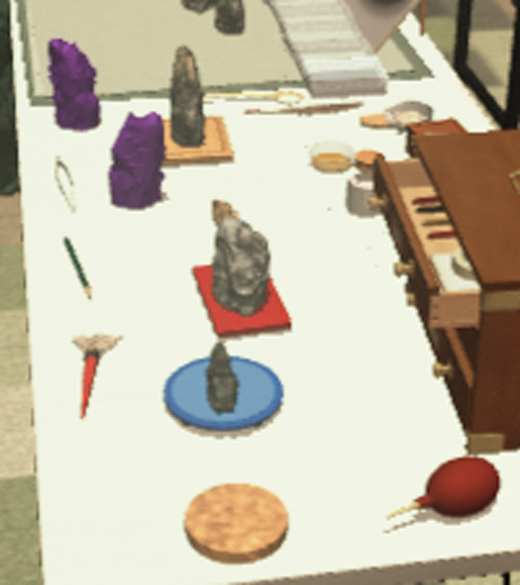

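```bash
cat > meas.py <<'E'
from h import *
def stones(d,boxes,los=(.006,.024,.04,.06,.08,.1)):
    W=cloud('top',d);W[d<=0]=np.nan
    for k,(a,b,c,e) in boxes.items():
        w=W[b:e,a:c]
        for lo in los:
            m=((w[...,2]>lo)&(w[...,2]<.3)).astype(np.uint8)
            n,L,S,_=cv2.connectedComponentsWithStats(m)
            if n<2: continue
            i=1+np.argmax(S[1:,4])
            if S[i,4]<15: continue
            q=w[L==i];xy=q[:,:2].astype(np.float32);r=cv2.minAreaRect(xy)
            ev,V=np.linalg.eigh(np.cov(xy.T));an=np.degrees(np.arctan2(V[1,1],V[0,1]))%180
            print(k,lo,len(q),'c',np.round(r[0],4),np.round(r[1],3),round(r[2],1),'mean',np.round(xy.mean(0),4),'ax',round(an,1),'zmax',round(float(q[:,2].max()),3))
def stands(p):
    hsv=cv2.cvtColor(p,cv2.COLOR_RGB2HSV)
    for k,(a,b,c,e) in {'sq':(145,225,220,300),'red':(300,225,375,280),'blue':(375,236,440,300),'cork':(452,245,505,300)}.items():
        h=hsv[b:e,a:c]
        H,Sa,V=h[...,0],h[...,1],h[...,2]
        m={'sq':(H>8)&(H<25)&(Sa>85)&(V>90),'red':((H<6)|(H>172))&(Sa>150),'blue':(H>95)&(H<118)&(Sa>90),'cork':(H<25)&(Sa>70)&(V>90)}[k].astype(np.uint8)
        cn=max(cv2.findContours(m,0,1)[0],key=cv2.contourArea)
        pts=np.array([ray('top',u+a,v+b,.014)[:2] for u,v in cn[:,0]],np.float32)
        hu=cv2.convexHull(pts);r=cv2.minAreaRect(hu);print(k,'rect',np.round(r[0],4),np.round(r[1],4),round(r[2],1),'circ',np.round(cv2.minEnclosingCircle(hu)[0],4),round(cv2.minEnclosingCircle(hu)[1],4),'ell',np.round(cv2.fitEllipse(hu)[0],4))
B={'sq':(150,230,215,295),'rock':(243,236,280,264),'red':(300,228,372,276),'blue':(375,240,435,296),'cork':(455,250,500,296),'jar':(245,165,275,195),'dish':(195,172,230,206),'purple1':(220,270,252,308)}
E
python3 - <<'E'
from meas import *
s=np.load('top0.npz')
stands(s['p']);stones(s['d'],B)
E
```

```text
sq rect [0.5033 0.353 ] [0.1098 0.1053] 88.5 circ [0.5033 0.3536] 0.0752 ell [0.5041 0.3545]
red rect [ 0.5157 -0.0095] [0.0735 0.1217] 3.9 circ [ 0.5153 -0.0092] 0.0692 ell [ 0.5154 -0.0103]
blue rect [ 0.4744 -0.1688] [0.1052 0.1066] 43.0 circ [ 0.4744 -0.1692] 0.0541 ell [ 0.4744 -0.1692]
cork rect [ 0.4595 -0.3392] [0.0796 0.082 ] 87.3 circ [ 0.46   -0.3386] 0.0418 ell [ 0.4599 -0.3391]
sq 0.006 2206 c [0.504  0.3544] [0.112 0.114] 0.2 mean [0.5036 0.3505] ax 153.9 zmax 0.134
sq 0.024 496 c [0.507  0.3484] [0.041 0.064] 2.2 mean [0.507  0.3437] ax 90.1 zmax 0.134
sq 0.04 481 c [0.5071 0.3491] [0.045 0.058] 27.1 mean [0.5068 0.3443] ax 88.1 zmax 0.134
sq 0.06 413 c [0.5075 0.352 ] [0.056 0.039] 85.7 mean [0.5069 0.3471] ax 87.9 zmax 0.134
sq 0.08 367 c [0.5076 0.3529] [0.055 0.038] 84.7 mean [0.5074 0.3487] ax 89.4 zmax 0.134
sq 0.1 263 c [0.5077 0.3557] [0.049 0.03 ] 80.5 mean [0.5076 0.3541] ax 85.3 zmax 0.134
rock 0.006 176 c [0.5276 0.1682] [0.052 0.029] 81.2 mean [0.5257 0.1663] ax 104.8 zmax 0.028
red 0.006 1711 c [ 0.5165 -0.0101] [0.081 0.127] 2.7 mean [ 0.5148 -0.0078] ax
[... 1100 characters left out ...]
.9 mean [0.6881 0.1648] ax 119.1 zmax 0.075
dish 0.006 174 c [0.6793 0.2874] [0.046 0.054] 50.9 mean [0.6794 0.2877] ax 147.2 zmax 0.025
purple1 0.006 442 c [0.4349 0.2213] [0.041 0.064] 89.3 mean [0.4332 0.2179] ax 162.6 zmax 0.12
purple1 0.024 428 c [0.4349 0.2219] [0.06  0.042] 7.9 mean [0.4335 0.2182] ax 162.0 zmax 0.12
purple1 0.04 389 c [0.433  0.2206] [0.042 0.058] 43.6 mean [0.4354 0.2185] ax 158.3 zmax 0.12
purple1 0.06 361 c [0.4355 0.2184] [0.04  0.054] 48.2 mean [0.4361 0.219 ] ax 160.5 zmax 0.12
purple1 0.08 289 c [0.4404 0.2193] [0.036 0.051] 57.4 mean [0.4387 0.2194] ax 159.8 zmax 0.12
purple1 0.1 162 c [0.4436 0.2192] [0.028 0.041] 41.0 mean [0.4444 0.2183] ax 157.5 zmax 0.12
```

```bash
cat > go.py <<'E'
import sys,numpy as np
from workcell import manip
from scipy.spatial.transform import Rotation as R
# usage: go.py x y z jawdeg [x y z jawdeg ...] : shifts from current pose in tool axes
o=manip.get_obs();M=R.from_quat(o['ee_rot']).as_matrix();p=o['position']
th=np.degrees(np.arctan2(M[1,1],M[0,1]))
print('t',round(float(o['clock']),2),'pos',np.round(p,4),'jaw',round(th,1),'zt',np.round(M[:,2],3),'f',np.round(o['ft_force'],1),'w',round(float(o['grip_width'])*.0854,4),'q',np.round(o['joint_pos'],2))
a=list(map(float,sys.argv[1:]))
for i in range(0,len(a),4):
    s=M.T@(np.array(a[i:i+3])-p);t=(th-a[i+3]+90)%180-90
    print(np.round(s,4).tolist(),'twist',round(np.radians(t),3))
E
python3 go.py .45 .35 .22 -1  .473 -.167 .2 -2.5; python3 -c "
from h import *
for n in('top','side'):print(n,np.linalg.inv(manip.calibration(n)['world_to_cam'])[:3,3])"
```

```text
t 0.1 pos [0.1981 0.5924 0.2122] jaw 71.5 zt [-0.    -0.001 -1.   ] f [-0.8 -0.1  0.9] w 0.0855 q [-1.27  0.33 -0.06  1.46  0.02  1.35 -0.09]
[-0.3157, -0.15, -0.0076] twist 1.265
[-0.5015, -0.6329, 0.013] twist 1.292
top [0.43089317 0.05424524 1.46620562]
side [ 0.31695366 -1.20898368  0.78542307]
```

Before the first reach, these could be confused, in top-view pixels.

- **Tall stone:** the grey stone on the square stand (180,260). Look-alikes are the purple ones at (236,290) and (141,317), and the grey ones on the mat at (20,216).
- **Rough stone:** the grey stone on red (337,250).
- **Spur:** the dark stone on blue (405,268).
- **Rock:** the small brown one at (261,250). The orange feather or handle at (169,155) is something else.

The crops confirm these choices. My order is spur to a free table spot, tall to round, rough to square, spur to red, rock to cork.

Call:
jog_arm --steps '[0.085,-0.316,-0.15,-0.008,1.27,0.085,-0.316,-0.15,-0.008,1.27,0.085,-0.316,-0.15,-0.008,1.27,0.085,-0.316,-0.15,-0.008,1.27,0.085,-0.316,-0.15,-0.008,1.27,0.085,-0.316,-0.15,-0.008,1.27,0.085,-0.316,-0.15,-0.008,1.27,0.085,-0.316,-0.15,-0.008,1.27,0.085,-0.502,-0.633,0.013,1.292,0.085,-0.502,-0.633,0.013,1.292]' --grip_force 40

```text
clock: 1.1
position: [0.4544, 0.2496, 0.216]
ee_rot: [0.723, 0.691, -0.001, 0.0]
ft_force: [1.2, -0.7, -0.4]
grip_width: 0.996
```

```bash
python3 go.py .473 -.167 .15 -2.5
```

```text
t 1.1 pos [0.4544 0.2496 0.216 ] jaw -2.6 zt [-0.001 -0.001 -1.   ] f [ 1.2 -0.7 -0.4] w 0.085 q [-0.89  0.09  0.32  1.75 -0.03  1.31 -0.61]
[-0.4152, 0.0375, 0.0664] twist -0.002
```

Call:
jog_arm --steps '[0.085,-0.415,0.037,0.06,0,0.085,-0.415,0.037,0.06,0,0.085,-0.415,0.037,0.06,0,0.085,-0.415,0.037,0.06,0,0.085,-0.415,0.037,0.06,0,0.085,-0.415,0.037,0.06,0,0.085,-0.415,0.037,0.06,0,0.085,-0.415,0.037,0.06,0,0.085,-0.415,0.037,0.06,0,0.085,-0.415,0.037,0.06,0]'

```text
clock: 2.1
position: [0.4724, -0.1693, 0.1563]
ee_rot: [0.724, 0.689, -0.001, 0.0]
ft_force: [-0.3, 0.9, -0.3]
grip_width: 0.997
```

```bash
python3 go.py .473 -.167 .036 -2.5
```

```text
t 2.1 pos [ 0.4724 -0.1693  0.1563] jaw -2.8 zt [-0.001 -0.001 -1.   ] f [-0.3  0.9 -0.3] w 0.0852 q [-0.44  0.11  0.75  1.89 -0.08  1.18  0.28]
[0.0025, 0.0006, 0.1203] twist -0.006
```

Call:
jog_arm --steps '[0.085,0.002,0,0.05,0,0.085,0.002,0,0.09,0,0.085,0.002,0,0.11,0,0.085,0.002,0,0.12,0,0.085,0.002,0,0.12,0,0.085,0.002,0,0.12,0,0.01,0.002,0,0.12,0,0.01,0.002,0,0.12,0,0.01,0.002,0,0.12,0,0.01,0.002,0,0.12,0]' --grip_force 40

```text
clock: 3.1
position: [0.4738, -0.1638, 0.0372]
ee_rot: [0.722, 0.691, 0.0, 0.0]
ft_force: [-0.7, 1.1, -1.3]
grip_width: 0.325
```

```bash
python3 go.py .44 .10 .12 0;python3 - <<'E'
from h import *
p,d=manip.camera('side');cv2.imwrite('pics/s1.png',cv2.resize(p[180:400,200:440],None,fx=2.5,fy=2.5)[:,:,::-1])
E
```

```text
t 3.1 pos [ 0.4738 -0.1638  0.0372] jaw -2.5 zt [ 0.001  0.    -1.   ] f [-0.7  1.1 -1.3] w 0.0277 q [-0.38  0.29  0.71  2.   -0.23  0.93  0.4 ]
[0.262, -0.0453, -0.0828] twist -0.044
```

View pics/s1.png

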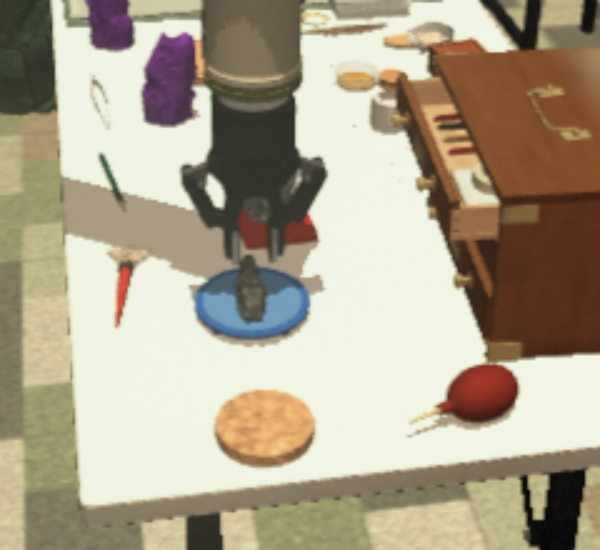

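Run:
```python
from h import *
for q in [(.474,-.164,.02),(.474,-.164,.037),(.4744,-.169,.014),(.474,-.208,.03)]:
    u=proj('side',np.array(q)); print(q,np.round(u),np.round((u-[200,180])*2.5))
p,d=manip.camera('top');cv2.imwrite('pics/t1.png',cv2.resize(p[180:330,320:520],None,fx=3,fy=3)[:,:,::-1])
```

```text
(0.474, -0.164, 0.02) [301. 296.] [253. 290.]
(0.474, -0.164, 0.037) [301. 290.] [253. 275.]
(0.4744, -0.169, 0.014) [302. 299.] [255. 298.]
(0.474, -0.208, 0.03) [304. 304.] [261. 309.]
```

View pics/t1.png

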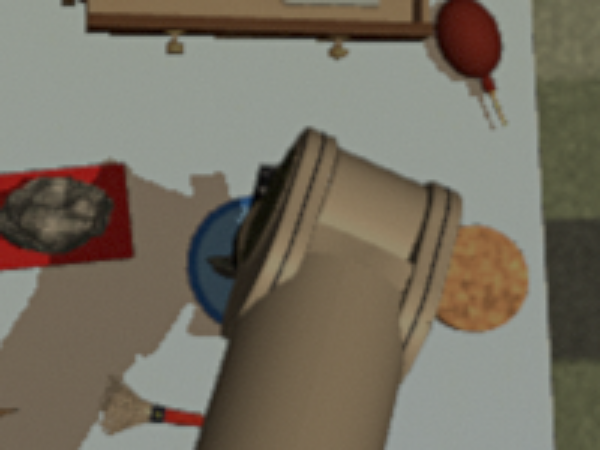

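Run:
```python
from h import *
p,d=manip.camera('side');cv2.imwrite('pics/s2.png',cv2.resize(p[220:320,260:350],None,fx=6,fy=6)[:,:,::-1])
W=cloud('side',d)
for (u,v) in [(293,280),(293,283),(311,280),(311,283),(311,276),(293,276)]: print(u,v,np.round(W[v,u],3))
print(manip.get_obs()['grip_width'])
```

```text
293 280 [ 0.454 -0.168  0.071]
293 283 [ 0.465 -0.079  0.   ]
311 280 [ 0.513 -0.068 -0.003]
311 283 [ 0.51  -0.085 -0.   ]
311 276 [ 0.513 -0.069  0.01 ]
293 276 [ 0.317 -1.209  0.785]
0.11728160957034493
```

View pics/s2.png

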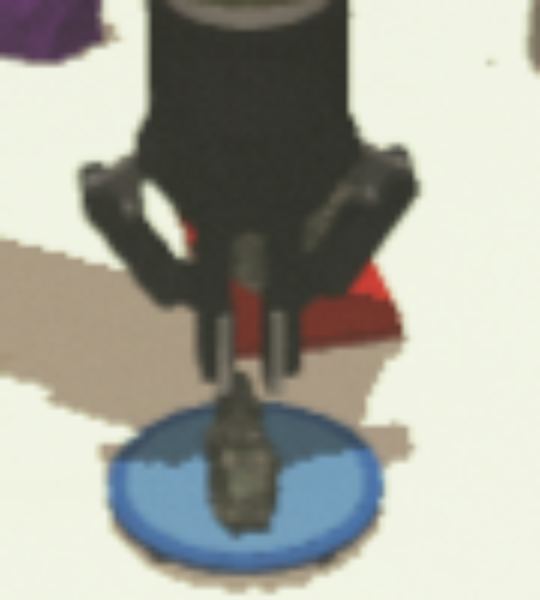

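```bash
python3 go.py
python3 - <<'E'
from h import *
p,d=manip.camera('side');cv2.imwrite('pics/s3.png',cv2.resize(p[220:320,260:350],None,fx=6,fy=6)[:,:,::-1])
E
python3 go.py
```

```text
t 3.25 pos [ 0.4737 -0.1638  0.0369] jaw -2.5 zt [ 0.  0. -1.] f [-0.4  0.4  0.2] w 0.01 q [-0.38  0.29  0.71  2.   -0.24  0.93  0.4 ]
t 3.3 pos [ 0.4736 -0.1638  0.0369] jaw -2.5 zt [ 0.  0. -1.] f [-1.   0.1 -0.3] w 0.0095 q [-0.38  0.29  0.71  2.   -0.24  0.93  0.4 ]
```

View pics/s3.png

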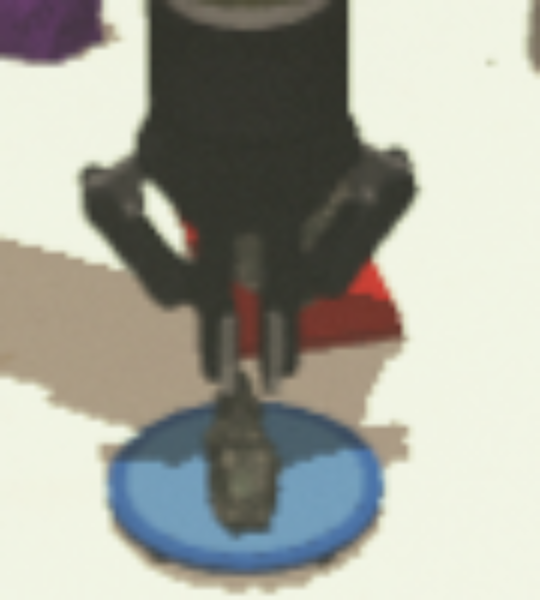

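Run:
```python
from h import *
p,d=manip.camera('side');W=cloud('side',d)
for v in range(262,290,2):
    print(v,[(u,)+tuple(np.round(W[v,u]*1000).astype(int)) for u in (294,297,300,303,306,308)])
```

```text
262 [(294, np.int64(455), np.int64(-177), np.int64(125)), (297, np.int64(462), np.int64(-181), np.int64(127)), (300, np.int64(491), np.int64(-26), np.int64(27)), (303, np.int64(497), np.int64(-37), np.int64(33)), (306, np.int64(482), np.int64(-178), np.int64(123)), (308, np.int64(487), np.int64(-179), np.int64(123))]
264 [(294, np.int64(455), np.int64(-179), np.int64(121)), (297, np.int64(462), np.int64(-180), np.int64(121)), (300, np.int64(490), np.int64(-35), np.int64(27)), (303, np.int64(496), np.int64(-43), np.int64(31)), (306, np.int64(483), np.int64(-175), np.int64(116)), (308, np.int64(487), np.int64(-177), np.int64(116))]
266 [(294, np.int64(456), np.int64(-171), np.int64(110)), (297, np.int64(463), np.int64(-172), np.int64(110)), (300, np.int64(490), np.int64(-35), np.int64(21)), (303, np.int64(497), np.int64(-42), np.int64(24)), (306, np.int64(483), np.int64(-175), np.int64(110)), (308, np.int64(488), np.int64(-172), np.int64(108))]
268 [(294, np.int64(456), np.int64(-174), np.int64(107)), (297, np.int64(462), np.int64(-175), np.int64(107)), (300, np.int64(490), np.int64(-3
[... 2634 characters left out ...]
(-176), np.int64(61)), (308, np.int64(502), np.int64(-87), np.int64(-1))]
286 [(294, np.int64(466), np.int64(-92), np.int64(0)), (297, np.int64(465), np.int64(-156), np.int64(44)), (300, np.int64(470), np.int64(-166), np.int64(51)), (303, np.int64(488), np.int64(-96), np.int64(0)), (306, np.int64(496), np.int64(-98), np.int64(1)), (308, np.int64(501), np.int64(-95), np.int64(-2))]
288 [(294, np.int64(463), np.int64(-117), np.int64(11)), (297, np.int64(463), np.int64(-166), np.int64(46)), (300, np.int64(470), np.int64(-172), np.int64(49)), (303, np.int64(484), np.int64(-125), np.int64(14)), (306, np.int64(491), np.int64(-129), np.int64(17)), (308, np.int64(496), np.int64(-126), np.int64(14))]
```

The fingers closed just above the stone. The depth image puts the tips at z≈0.058 m, where the reported TCP implies 0.020. So the picture is about 38 mm higher than the state says, while x and y agree. I'll open, go lower, and check whether that offset stays constant.

Call:
jog_arm --steps '[0.07,0,0,0,0,0.07,0,0,0,0,0.07,0,0,0,0,0.07,0,0,0,0,0.07,0,0,0,0,0.07,0,0,0.015,0,0.07,0,0,0.025,0,0.07,0,0,0.03,0,0.07,0,0,0.03,0,0.07,0,0,0.03,0]'

```text
clock: 4.35
position: [0.4737, -0.1639, 0.007]
ee_rot: [0.723, 0.691, -0.0, 0.0]
ft_force: [-0.3, 0.1, -0.2]
grip_width: 0.82
```

```bash
python3 go.py
python3 - <<'E'
from h import *
p,d=manip.camera('side');cv2.imwrite('pics/s4.png',cv2.resize(p[220:320,260:350],None,fx=6,fy=6)[:,:,::-1])
W=cloud('side',d)
np.save('d4.npy',d)
m=(W[...,1]<-.13)&(W[...,1]>-.19)&(abs(W[...,0]-.473)<.07)&(W[...,2]>.02)&(d>0)
for a,b in((.40,.455),(.49,.54)):
    k=m&(W[...,0]>a)&(W[...,0]<b);vs=np.where(k)[0];print([ (v,np.round(W[v][k[v]].mean(0),3)) for v in range(vs.max()-8,vs.max()+1)])
E
```

```text
t 4.35 pos [ 0.4737 -0.1639  0.007 ] jaw -2.5 zt [-0. -0. -1.] f [-0.3  0.1 -0.2] w 0.0701 q [-0.36  0.35  0.68  2.02 -0.28  0.87  0.44]
[(293, array([ 0.434, -0.173,  0.039])), (294, array([ 0.434, -0.171,  0.035])), (295, array([ 0.455, -0.176,  0.033])), (296, array([nan, nan, nan])), (297, array([nan, nan, nan])), (298, array([ 0.454, -0.181,  0.028])), (299, array([ 0.454, -0.178,  0.023])), (300, array([ 0.454, -0.181,  0.023])), (301, array([ 0.454, -0.184,  0.022]))]
[(284, array([ 0.512, -0.171,  0.055])), (285, array([ 0.512, -0.172,  0.053])), (286, array([ 0.512, -0.171,  0.049])), (287, array([ 0.512, -0.171,  0.047])), (288, array([ 0.512, -0.171,  0.043])), (289, array([ 0.512, -0.175,  0.043])), (290, array([ 0.509, -0.176,  0.042])), (291, array([ 0.51 , -0.174,  0.037])), (292, array([ 0.509, -0.175,  0.035]))]<stdin>:7: RuntimeWarning: Mean of empty slice.
  ret = um.true_divide(
```

View pics/s4.png

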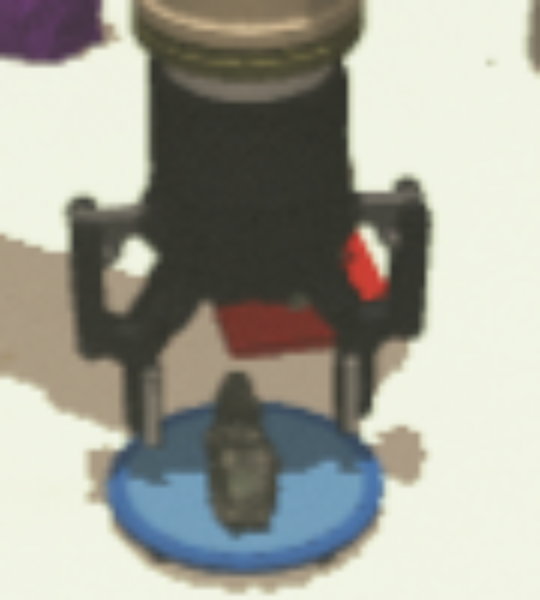

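The picture shows the same offset with the fingers open: tips at z≈0.035, reported TCP 0.007. So real TCP z = reported + 0.037, and I'll apply that throughout. Now lower 10 mm more and close.

Call:
jog_arm --steps '[0.07,0,0,0.01,0,0.07,0,0,0.01,0,0.005,0,0,0.01,0,0.005,0,0,0.01,0,0.005,0,0,0.01,0,0.005,0,0,0.01,0,0.005,0,0,0.01,0,0.005,0,0,0.01,0,0.005,0,0,0.01,0,0.005,0,0,0.01,0]' --grip_force 40

```text
clock: 5.4
position: [0.4737, -0.1638, -0.0028]
ee_rot: [0.723, 0.691, 0.0, -0.0]
ft_force: [-3.1, 0.7, 4.6]
grip_width: 0.297
```

```bash
sed -i "s/p=o\['position'\]/p=o['position']+np.array([0,0,.037])/;s/'pos'/'TRUEpos'/" go.py; python3 go.py .44 .10 .15 0 .44 .10 .026 0
```

```text
t 5.4 TRUEpos [ 0.4737 -0.1638  0.0342] jaw -2.5 zt [ 0.  0. -1.] f [-3.1  0.7  4.6] w 0.0254 q [-0.35  0.36  0.67  2.03 -0.3   0.85  0.45]
[0.2621, -0.0453, -0.1157] twist -0.044
[0.2621, -0.0453, 0.0083] twist -0.044
```

Call:
jog_arm --steps '[0.005,0,0,-0.05,0,0.005,0,0,-0.1,0,0.005,0,0,-0.13,0,0.005,0.262,-0.045,-0.13,-0.044,0.005,0.262,-0.045,-0.13,-0.044,0.005,0.262,-0.045,-0.13,-0.044,0.005,0.262,-0.045,-0.13,-0.044,0.005,0.262,-0.045,-0.13,-0.044,0.005,0.262,-0.045,-0.13,-0.044,0.005,0.262,-0.045,-0.13,-0.044]'

```text
clock: 6.4
position: [0.4396, 0.1027, 0.1269]
ee_rot: [0.705, 0.709, 0.0, -0.0]
ft_force: [0.3, -1.3, -0.9]
grip_width: 0.304
```

```bash
python3 go.py .44 .10 .022 0
```

```text
t 6.4 TRUEpos [0.4396 0.1027 0.1639] jaw 0.3 zt [ 0.  0. -1.] f [ 0.3 -1.3 -0.9] w 0.0259 q [-0.81  0.    0.49  2.03 -0.    1.11 -0.32]
[-0.0027, 0.0004, 0.1419] twist 0.005
```

Call:
jog_arm --steps '[0.005,-0.003,0,0.05,0,0.005,-0.003,0,0.1,0,0.005,-0.003,0,0.125,0,0.005,-0.003,0,0.137,0,0.005,-0.003,0,0.142,0,0.005,-0.003,0,0.142,0,0.07,-0.003,0,0.142,0,0.07,-0.003,0,0.142,0,0.07,-0.003,0,0.142,0,0.07,-0.003,0,0.142,0]'

```text
clock: 7.4
position: [0.4405, 0.0972, -0.0147]
ee_rot: [0.707, 0.707, 0.001, 0.0]
ft_force: [0.4, -0.1, 0.5]
grip_width: 0.822
```

```bash
python3 go.py .44 .10 .2 0 .508 .35 .2 -1
```

```text
t 7.4 TRUEpos [0.4405 0.0972 0.0223] jaw 0.0 zt [ 0.001  0.001 -1.   ] f [ 0.4 -0.1  0.5] w 0.0702 q [-0.76  0.25  0.48  2.15 -0.16  0.78 -0.17]
[0.003, -0.0004, -0.1777] twist 0.0
[0.2529, 0.0676, -0.1774] twist 0.018
```

Call:
jog_arm --steps '[0.07,0,0,-0.05,0,0.085,0,0,-0.1,0,0.085,0,0,-0.15,0,0.085,0.253,0.068,-0.19,0.018,0.085,0.253,0.068,-0.19,0.018,0.085,0.253,0.068,-0.19,0.018,0.085,0.253,0.068,-0.19,0.018,0.085,0.253,0.068,-0.19,0.018,0.085,0.253,0.068,-0.19,0.018,0.085,0.253,0.068,-0.19,0.018]'

```text
clock: 8.4
position: [0.5077, 0.3528, 0.1745]
ee_rot: [0.712, 0.702, 0.0, -0.0]
ft_force: [-0.4, -1.0, -1.0]
grip_width: 0.999
```

```bash
python3 go.py .508 .35 .086 -1
python3 - <<'E'
from meas import *
p,d=manip.camera('top');cv2.imwrite('pics/t5.png',cv2.resize(p[210:320,140:520],None,fx=2,fy=2)[:,:,::-1])
stones(d,{'spur':(280,260,320,310)},(.006,.02,))
E
```

```text
t 8.4 TRUEpos [0.5077 0.3528 0.2115] jaw -0.8 zt [-0.  0. -1.] f [-0.4 -1.  -1. ] w 0.0853 q [-0.99  0.35  0.39  1.55 -0.14  1.27 -0.59]
[-0.0028, 0.0004, 0.1255] twist 0.003
spur 0.006 289 c [0.445  0.0891] [0.07  0.026] 88.5 mean [0.4446 0.0876] ax 89.4 zmax 0.042
spur 0.02 200 c [0.4434 0.0945] [0.024 0.059] 6.6 mean [0.4444 0.0943] ax 90.0 zmax 0.042
```

View pics/t5.png

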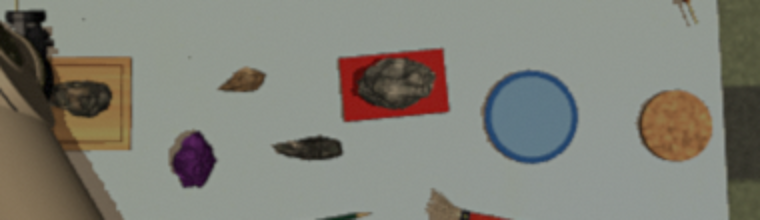

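The top crop shows the spur lying flat on bare table around crop pixel (308,148). The blue stand is empty. Next I'll grip the tall stone.

Call:
jog_arm --steps '[0.085,-0.003,0,0.04,0,0.085,-0.003,0,0.08,0,0.085,-0.003,0,0.11,0,0.085,-0.003,0,0.125,0,0.085,-0.003,0,0.125,0,0.005,-0.003,0,0.125,0,0.005,-0.003,0,0.125,0,0.005,-0.003,0,0.125,0,0.005,-0.003,0,0.125,0,0.005,-0.003,0,0.125,0]' --grip_force 50

```text
clock: 9.45
position: [0.5089, 0.3476, 0.0516]
ee_rot: [0.713, 0.701, 0.001, -0.0]
ft_force: [-2.3, -1.1, 8.2]
grip_width: 0.437
```

```bash
python3 go.py
python3 - <<'E'
from h import *
p,d=manip.camera('side');cv2.imwrite('pics/s5.png',cv2.resize(p[130:240,220:340],None,fx=5,fy=5)[:,:,::-1])
E
python3 go.py
```

```text
t 9.45 TRUEpos [0.5089 0.3476 0.0886] jaw -1.0 zt [ 0.002  0.002 -1.   ] f [-2.3 -1.1  8.2] w 0.0373 q [-0.96  0.46  0.37  1.68 -0.19  1.03 -0.55]
t 9.5 TRUEpos [0.5089 0.3476 0.0887] jaw -1.0 zt [ 0.002  0.002 -1.   ] f [-2.6 -0.6  9. ] w 0.0375 q [-0.96  0.46  0.37  1.68 -0.19  1.03 -0.55]
```

View pics/s5.png

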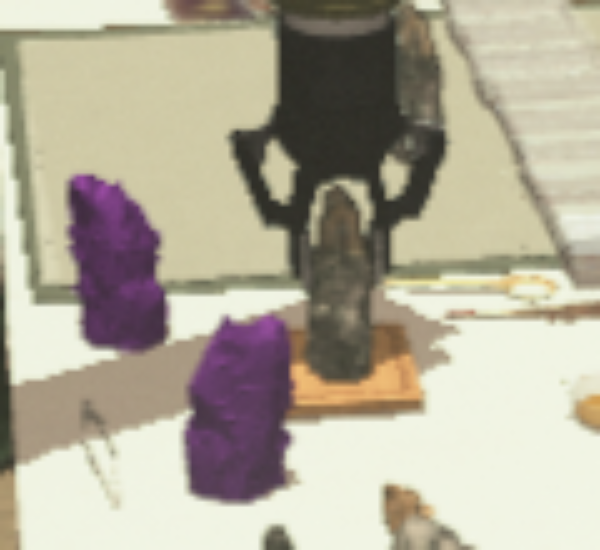

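Call:
jog_arm --steps '[0.005,0,0,-0.02,0,0.005,0,0,-0.06,0,0.005,0,0,-0.1,0,0.005,0,0,-0.14,0,0.005,-0.04,0,-0.14,0,0.005,-0.085,0,-0.14,0,0.005,-0.13,0,-0.14,0,0.005,-0.175,0,-0.14,0,0.005,-0.22,-0.01,-0.14,0,0.005,-0.25,-0.01,-0.14,0]'

```text
clock: 10.5
position: [0.4926, 0.0936, 0.1901]
ee_rot: [0.714, 0.7, 0.0, -0.0]
ft_force: [0.8, 0.2, -1.8]
grip_width: 0.433
```

```bash
python3 go.py .474 -.172 .225 0
```

```text
t 10.5 TRUEpos [0.4926 0.0936 0.2271] jaw -1.2 zt [-0.  0. -1.] f [ 0.8  0.2 -1.8] w 0.037 q [-0.79  0.06  0.54  1.84 -0.03  1.25 -0.26]
[-0.2659, -0.0131, 0.002] twist -0.021
```

Call:
jog_arm --steps '[0.005,-0.04,-0.002,0,-0.005,0.005,-0.085,-0.004,0,-0.01,0.005,-0.13,-0.006,0,-0.02,0.005,-0.175,-0.008,0,-0.02,0.005,-0.21,-0.01,0,-0.02,0.005,-0.24,-0.012,0,-0.02,0.005,-0.262,-0.013,0,-0.02,0.005,-0.266,-0.013,0,-0.02,0.005,-0.266,-0.013,0,-0.02,0.005,-0.266,-0.013,0,-0.02]'

```text
clock: 11.5
position: [0.4761, -0.1674, 0.1898]
ee_rot: [0.706, 0.708, 0.0, -0.0]
ft_force: [-0.2, 0.3, -3.5]
grip_width: 0.435
```

```bash
python3 go.py .474 -.172 .0897 0
python3 - <<'E'
from h import *
p,d=manip.camera('side');cv2.imwrite('pics/s6.png',cv2.resize(p[180:330,230:390],None,fx=4,fy=4)[:,:,::-1])
W=cloud('side',d)
# stone: visible face points between fingers and below
m=(abs(W[...,0]-.474)<.06)&(W[...,1]<-.13)&(W[...,1]>-.24)&(W[...,2]>.10)&(W[...,2]<.2)&(d>0)
for z in np.arange(.13,.2,.01):
    k=m&(abs(W[...,2]-z)<.005); print(round(z,3),k.sum(),np.round(W[k].min(0),3),np.round(W[k].max(0),3)) if k.any() else None
E
```

```text
t 11.5 TRUEpos [ 0.4761 -0.1674  0.2268] jaw 0.2 zt [ 0.     0.001 -1.   ] f [-0.2  0.3 -3.5] w 0.0372 q [-0.49  0.08  0.79  1.84 -0.06  1.25  0.31]
[-0.0047, -0.0021, 0.1371] twist 0.003
0.15 10 [ 0.454 -0.196  0.15 ] [ 0.487 -0.174  0.155]
0.16 74 [ 0.452 -0.197  0.155] [ 0.49  -0.17   0.165]
0.17 68 [ 0.451 -0.201  0.165] [ 0.494 -0.171  0.175]
0.18 77 [ 0.451 -0.201  0.175] [ 0.494 -0.172  0.185]
0.19 85 [ 0.453 -0.202  0.185] [ 0.494 -0.16   0.195]
0.2 48 [ 0.453 -0.195  0.195] [ 0.491 -0.175  0.2  ]
```

View pics/s6.png

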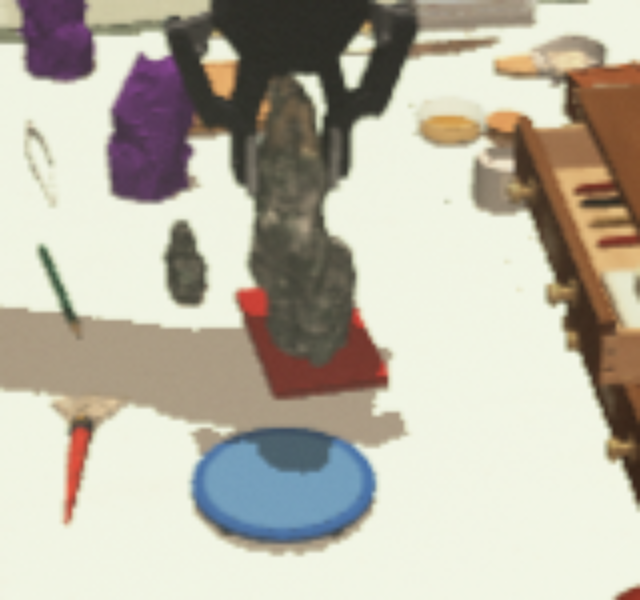

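Call:
jog_arm --steps '[0.005,-0.003,0,0.04,0,0.005,-0.003,0,0.08,0,0.005,-0.003,0,0.11,0,0.005,-0.003,0,0.125,0,0.005,-0.003,0,0.132,0,0.005,-0.003,0,0.136,0,0.005,-0.003,0,0.138,0,0.005,-0.003,0,0.138,0,0.005,-0.003,0,0.138,0,0.005,-0.003,0,0.138,0]'

```text
clock: 12.55
position: [0.4763, -0.1715, 0.0523]
ee_rot: [0.706, 0.708, 0.0, 0.0]
ft_force: [0.5, 0.1, -1.6]
grip_width: 0.433
```

```bash
python3 go.py .4755 -.1705 .0887 0
python3 - <<'E'
from h import *
p,d=manip.camera('side');cv2.imwrite('pics/s7.png',cv2.resize(p[200:330,240:370],None,fx=4.5,fy=4.5)[:,:,::-1])
E
```

```text
t 12.55 TRUEpos [ 0.4763 -0.1715  0.0893] jaw 0.1 zt [ 0.001  0.    -1.   ] f [ 0.5  0.1 -1.6] w 0.037 q [-0.41  0.28  0.76  1.98 -0.24  0.96  0.47]
[0.001, -0.0008, 0.0006] twist 0.002
```

View pics/s7.png

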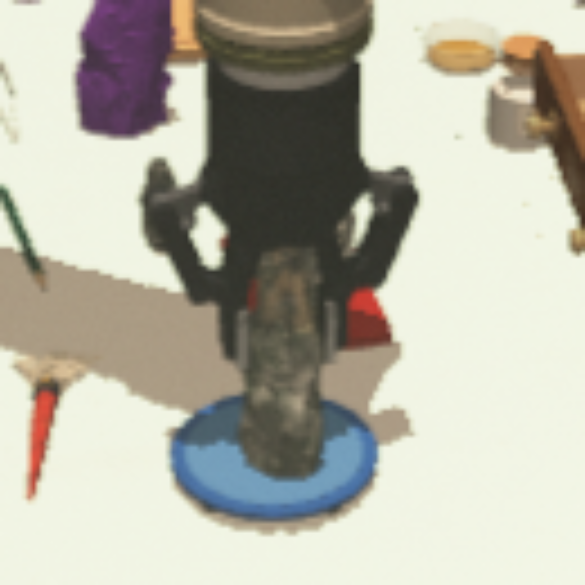

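Call:
jog_arm --steps '[0.005,0.001,0,0.001,0,0.005,0.001,0,0.001,0,0.05,0.001,0,0.001,0,0.085,0.001,0,0.001,0,0.085,0.001,0,0.001,0,0.085,0.001,0,0.001,0,0.085,0.001,0,0.001,0,0.085,0.001,0,0.001,0,0.085,0.001,0,-0.04,0,0.085,0.001,0,-0.08,0]'

```text
clock: 13.6
position: [0.4749, -0.1707, 0.1322]
ee_rot: [0.707, 0.708, -0.001, -0.001]
ft_force: [0.7, 0.4, 0.3]
grip_width: 0.994
```

```bash
python3 go.py .516 -.0105 .21 4.5
```

```text
t 13.6 TRUEpos [ 0.4749 -0.1707  0.1692] jaw 0.1 zt [-0.003 -0.001 -1.   ] f [0.7 0.4 0.3] w 0.0849 q [-0.48  0.15  0.8   1.91 -0.12  1.13  0.37]
[0.1601, 0.0412, -0.041] twist -0.077
```

Call:
jog_arm --steps '[0.085,0,0,-0.03,0,0.085,0.04,0.01,-0.04,-0.02,0.085,0.08,0.02,-0.04,-0.04,0.085,0.12,0.03,-0.04,-0.077,0.085,0.15,0.04,-0.04,-0.077,0.085,0.16,0.041,-0.04,-0.077,0.085,0.16,0.041,-0.04,-0.077,0.085,0.16,0.041,-0.04,-0.077,0.085,0.16,0.041,-0.04,-0.077,0.085,0.16,0.041,-0.04,-0.077]'

```text
clock: 14.6
position: [0.5164, -0.0118, 0.1719]
ee_rot: [0.679, 0.734, 0.0, 0.0]
ft_force: [-0.3, 0.1, -0.5]
grip_width: 0.997
```

```bash
python3 go.py .516 -.0105 .06 4.5
python3 - <<'E'
from meas import *
p,d=manip.camera('top');np.savez('top8.npz',p=p,d=d);cv2.imwrite('pics/t8.png',cv2.resize(p[180:330,140:520],None,fx=2,fy=2)[:,:,::-1])
stones(d,{'tall':(375,235,435,300)},(.02,.04,.06,.1))
stands(p)
p,d=manip.camera('side');cv2.imwrite('pics/s8.png',cv2.resize(p[190:330,240:370],None,fx=4,fy=4)[:,:,::-1]);np.savez('side8.npz',p=p,d=d)
W=cloud('side',d)
m=(abs(W[...,0]-.474)<.06)&(W[...,1]<-.1)&(W[...,1]>-.24)&(W[...,2]>.02)&(W[...,2]<.2)&(d>0)
for z in np.arange(.02,.13,.01):
    k=m&(abs(W[...,2]-z)<.005); print(round(z,3),k.sum(),np.round(W[k].min(0),3),np.round(W[k].max(0),3)) if k.any() else None
E
```

```text
t 14.6 TRUEpos [ 0.5164 -0.0118  0.2089] jaw 4.4 zt [ 0.  0. -1.] f [-0.3  0.1 -0.5] w 0.0852 q [-0.69  0.12  0.67  1.83 -0.08  1.21  0.09]
[0.0013, -0.0003, 0.1489] twist -0.002
tall 0.02 414 c [ 0.4758 -0.1688] [0.046 0.061] 27.0 mean [ 0.4751 -0.1634] ax 94.6 zmax 0.131
tall 0.04 387 c [ 0.4769 -0.168 ] [0.046 0.055] 37.3 mean [ 0.4759 -0.1636] ax 92.7 zmax 0.131
tall 0.06 364 c [ 0.476  -0.1666] [0.063 0.039] 86.0 mean [ 0.4761 -0.1636] ax 90.8 zmax 0.131
tall 0.1 241 c [ 0.4786 -0.1613] [0.049 0.032] 77.2 mean [ 0.4765 -0.1612] ax 87.4 zmax 0.131
sq rect [0.5033 0.353 ] [0.1098 0.1053] 88.5 circ [0.5033 0.3533] 0.0755 ell [0.5045 0.3534]
red rect [0.5122 0.0403] [0.0733 0.0206] 3.9 circ [0.5121 0.0424] 0.0372 ell [0.513  0.0405]
blue rect [ 0.4738 -0.1764] [0.0927 0.1074] 85.8 circ [ 0.4745 -0.1694] 0.0539 ell [ 0.4746 -0.1697]
cork rect [ 0.4595 -0.3391] [0.0796 0.082 ] 87.3 circ [ 0.46   -0.3385] 0.0418 ell [ 0.4598 -0.3388]
0.02 31 [ 0.452 -0.202  0.02 ] [ 0.49  -0.163  0.025]
0.03 54 [ 0.452 -0.204  0.025] [ 0.49  -0.177  0.035]
0.04 66 [ 0.452 -0.202  0.035] [ 0.492 -0.178  0.045]
0.05 75 [ 0.452 -0.204  0.045] [ 0.492 -0.164  0.055]
0.06 79 [ 0.452 -0.203  0.055] [ 0.489 -0.178  0.065]
0.07 53 [ 0.451 -0.198  0.065] [ 0.489 -0.168  0.075]
0.08 65 [ 0.452 -0.198  0.075] [ 0.487 -0.177  0.085]
0.09 80 [ 0.452 -0.196  0.085] [ 0.489 -0.172  0.095]
0.1 72 [ 0.455 -0.191  0.095] [ 0.488 -0.159  0.105]
0.11 72 [ 0.456 -0.192  0.105] [ 0.485 -0.152  0.115]
0.12 91 [ 0.459 -0.185  0.115] [ 0.483 -0.14   0.125]
```

View pics/t8.png

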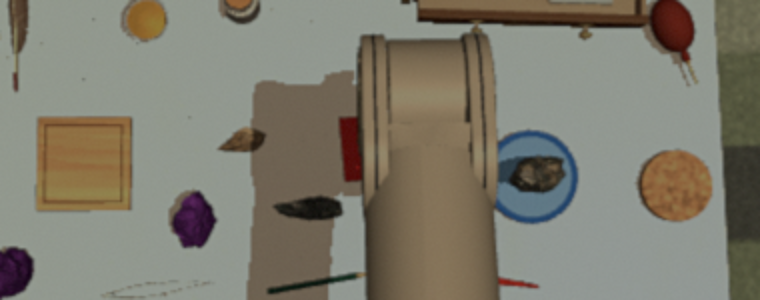

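View pics/s8.png

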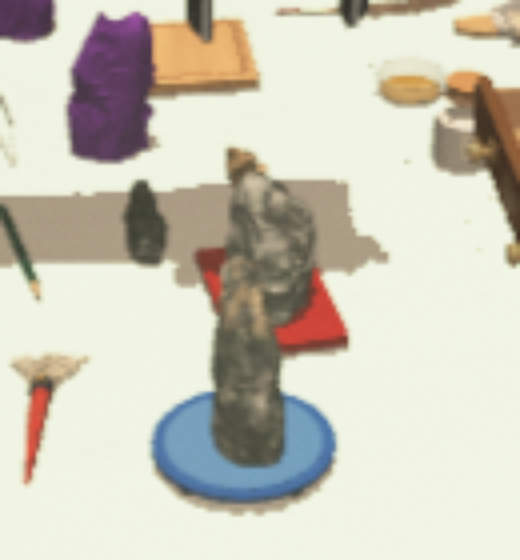

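Both pictures show the tall stone upright on the blue stand. Its measured centre is about (0.476,-0.169), against (0.4744,-0.169) for the stand. Now the rough stone.

Call:
jog_arm --steps '[0.085,0.001,0,0.04,0,0.085,0.001,0,0.08,0,0.085,0.001,0,0.115,0,0.085,0.001,0,0.14,0,0.085,0.001,0,0.15,0,0.085,0.001,0,0.15,0,0.005,0.001,0,0.15,0,0.005,0.001,0,0.15,0,0.005,0.001,0,0.15,0,0.005,0.001,0,0.15,0]' --grip_force 60

```text
clock: 15.7
position: [0.5177, -0.0094, 0.024]
ee_rot: [0.679, 0.734, 0.001, 0.0]
ft_force: [-3.9, -0.6, 12.8]
grip_width: 0.654
```

```bash
python3 go.py
python3 - <<'E'
from h import *
p,d=manip.camera('side');cv2.imwrite('pics/s9.png',cv2.resize(p[190:330,240:370],None,fx=4,fy=4)[:,:,::-1])
E
python3 go.py
```

```text
t 15.7 TRUEpos [ 0.5177 -0.0094  0.061 ] jaw 4.5 zt [ 0.003  0.001 -1.   ] f [-3.9 -0.6 12.8] w 0.0558 q [-0.62  0.34  0.63  1.97 -0.25  0.91  0.22]
t 15.75 TRUEpos [ 0.5177 -0.0093  0.061 ] jaw 4.5 zt [ 0.003  0.001 -1.   ] f [-4.  -0.7 12.5] w 0.0557 q [-0.62  0.34  0.63  1.97 -0.25  0.91  0.22]
```

View pics/s9.png

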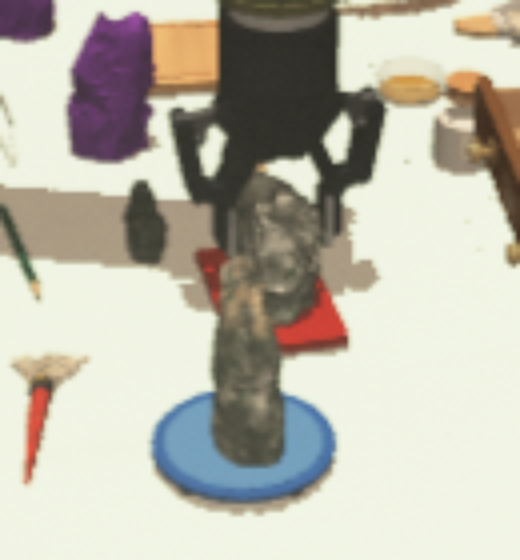

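Call:
jog_arm --steps '[0.005,0,0,-0.02,0,0.005,0,0,-0.06,0,0.005,0,0,-0.1,0,0.005,0,0,-0.14,0,0.005,0.03,0,-0.145,0.01,0.005,0.07,0,-0.145,0.02,0.005,0.115,0,-0.145,0.04,0.005,0.16,0,-0.145,0.06,0.005,0.205,0,-0.145,0.08,0.005,0.24,0.01,-0.145,0.08]'

```text
clock: 16.75
position: [0.5063, 0.2339, 0.168]
ee_rot: [0.707, 0.707, 0.001, -0.001]
ft_force: [0.9, -0.9, -1.8]
grip_width: 0.65
```

```bash
python3 go.py .5045 .3545 .205 0
```

```text
t 16.75 TRUEpos [0.5063 0.2339 0.205 ] jaw 0.0 zt [ 0.     0.002 -1.   ] f [ 0.9 -0.9 -1.8] w 0.0555 q [-0.96  0.22  0.52  1.73 -0.12  1.22 -0.41]
[0.1206, -0.0017, 0.0002] twist 0.001
```

Call:
jog_arm --steps '[0.005,0.04,0,0,0,0.005,0.08,-0.001,0,0,0.005,0.105,-0.002,0,0,0.005,0.118,-0.002,0,0,0.005,0.12,-0.002,0,0,0.005,0.12,-0.002,0,0,0.005,0.12,-0.002,0.03,0,0.005,0.12,-0.002,0.06,0,0.005,0.12,-0.002,0.08,0,0.005,0.12,-0.002,0.08,0]'

```text
clock: 17.75
position: [0.5047, 0.3474, 0.0845]
ee_rot: [0.708, 0.706, -0.002, 0.0]
ft_force: [-0.8, -0.7, -2.4]
grip_width: 0.653
```

```bash
python3 go.py .5045 .3545 .061 0
python3 - <<'E'
from h import *
p,d=manip.camera('side');cv2.imwrite('pics/s10.png',cv2.resize(p[110:250,220:360],None,fx=4,fy=4)[:,:,::-1])
W=cloud('side',d)
m=(abs(W[...,0]-.505)<.1)&(W[...,1]<.4)&(W[...,1]>.26)&(W[...,2]>.05)&(W[...,2]<.2)&(d>0)
for z in np.arange(.06,.13,.01):
    k=m&(abs(W[...,2]-z)<.005); print(round(z,3),k.sum(),np.round(W[k].min(0),3),np.round(W[k].max(0),3)) if k.any() else None
E
```

```text
t 17.75 TRUEpos [0.5047 0.3474 0.1215] jaw -0.2 zt [-0.003 -0.004 -1.   ] f [-0.8 -0.7 -2.4] w 0.0558 q [-1.03  0.43  0.45  1.66 -0.2   1.1  -0.53]
[0.0073, -0.0001, 0.0605] twist -0.003
0.07 3 [0.482 0.313 0.073] [0.512 0.328 0.075]
0.08 50 [0.474 0.296 0.075] [0.528 0.345 0.085]
0.09 46 [0.474 0.298 0.086] [0.527 0.35  0.095]
0.1 46 [0.475 0.3   0.095] [0.525 0.349 0.105]
0.11 77 [0.466 0.297 0.105] [0.539 0.349 0.115]
0.12 84 [0.462 0.301 0.116] [0.543 0.349 0.125]
0.13 96 [0.462 0.303 0.126] [0.543 0.375 0.135]
```

View pics/s10.png

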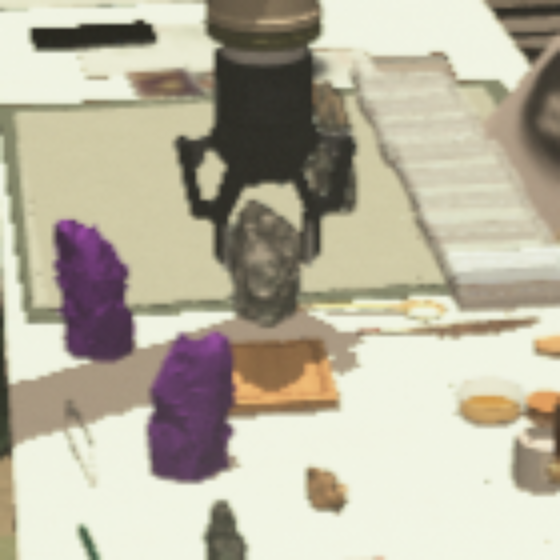

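Call:
jog_arm --steps '[0.005,0.004,0,0,0,0.005,0.008,0,0,0,0.005,0.008,0,0.02,0,0.005,0.008,0,0.035,0,0.005,0.008,0,0.045,0,0.005,0.008,0,0.05,0,0.005,0.008,0,0.052,0,0.005,0.008,0,0.052,0,0.005,0.008,0,0.052,0,0.005,0.008,0,0.052,0]'

```text
clock: 18.8
position: [0.5059, 0.3588, 0.0354]
ee_rot: [0.707, 0.707, 0.0, -0.0]
ft_force: [-0.6, 0.1, -2.0]
grip_width: 0.652
```

```bash
python3 go.py .5045 .3555 .061 0
```

```text
t 18.8 TRUEpos [0.5059 0.3588 0.0724] jaw -0.1 zt [ 0.001  0.001 -1.   ] f [-0.6  0.1 -2. ] w 0.0557 q [-1.02  0.5   0.42  1.68 -0.23  1.01 -0.52]
[-0.0033, -0.0014, 0.0114] twist -0.001
```

Call:
jog_arm --steps '[0.005,-0.003,-0.001,0.004,0,0.005,-0.003,-0.001,0.008,0,0.005,-0.003,-0.001,0.01,0,0.005,-0.003,-0.001,0.011,0,0.005,-0.003,-0.001,0.0115,0,0.005,-0.003,-0.001,0.0115,0,0.005,-0.003,-0.001,0.0115,0,0.005,-0.003,-0.001,0.0115,0,0.005,-0.003,-0.001,0.0115,0,0.005,-0.003,-0.001,0.0115,0]'

```text
clock: 19.8
position: [0.5046, 0.3555, 0.0241]
ee_rot: [0.707, 0.707, -0.0, -0.0]
ft_force: [-4.2, -2.4, 8.2]
grip_width: 0.652
```

```bash
python3 go.py .5045 .3555 .061 0
python3 - <<'E'
from h import *
p,d=manip.camera('side');cv2.imwrite('pics/s11.png',cv2.resize(p[130:250,240:360],None,fx=4.5,fy=4.5)[:,:,::-1])
E
```

```text
t 19.8 TRUEpos [0.5046 0.3555 0.0611] jaw -0.1 zt [-0.  0. -1.] f [-4.2 -2.4  8.2] w 0.0557 q [-1.02  0.51  0.42  1.7  -0.24  0.99 -0.51]
[0.0, -0.0001, 0.0001] twist -0.001
```

View pics/s11.png

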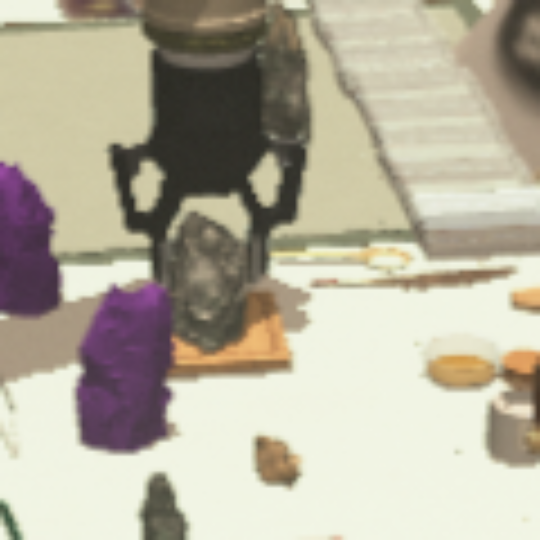

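Contact is at 8 N and the stone is upright on the square stand. Open and lift.

Call:
jog_arm --steps '[0.07,0,0,0,0,0.085,0,0,0,0,0.085,0,0,0,0,0.085,0,0,0,0,0.085,0,0,0,0,0.085,0,0,0,0,0.085,0,0,-0.04,0,0.085,0,0,-0.08,0,0.085,0,0,-0.12,0,0.085,0,0,-0.15,0]'

```text
clock: 20.85
position: [0.5051, 0.3557, 0.1762]
ee_rot: [0.708, 0.707, 0.001, 0.0]
ft_force: [0.7, 0.2, -0.3]
grip_width: 0.997
```

```bash
python3 go.py .444 .095 .15 0
```

```text
t 20.85 TRUEpos [0.5051 0.3557 0.2132] jaw -0.1 zt [ 0.002  0.002 -1.   ] f [ 0.7  0.2 -0.3] w 0.0851 q [-1.06  0.35  0.47  1.56 -0.16  1.27 -0.56]
[-0.2609, -0.0609, 0.0626] twist -0.001
```

Call:
jog_arm --steps '[0.085,-0.04,-0.01,0.005,0,0.085,-0.085,-0.02,0.005,0,0.085,-0.13,-0.03,0.005,0,0.085,-0.175,-0.04,0.005,0,0.07,-0.22,-0.05,0.005,0,0.07,-0.25,-0.06,0.02,0,0.07,-0.26,-0.061,0.04,0,0.07,-0.26,-0.061,0.06,0,0.07,-0.26,-0.061,0.06,0,0.07,-0.26,-0.061,0.06,0]'

```text
clock: 21.85
position: [0.4434, 0.0957, 0.1138]
ee_rot: [0.707, 0.707, -0.0, 0.0]
ft_force: [0.6, -0.4, 0.6]
grip_width: 0.816
```

```bash
python3 - <<'E'
from meas import *
p,d=manip.camera('top');np.savez('top12.npz',p=p,d=d);cv2.imwrite('pics/t12.png',cv2.resize(p[180:330,140:520],None,fx=2,fy=2)[:,:,::-1])
stones(d,{'rough':(150,225,218,298),'tall':(375,235,435,300),'rock':(243,236,280,264)},(.006,.024,.04,.06))
p,d=manip.camera('side');cv2.imwrite('pics/s12.png',cv2.resize(p[140:340,210:410],None,fx=3,fy=3)[:,:,::-1])
W=cloud('side',d)
for nm,x0,x1,y0,y1 in(('rough',.45,.56,.26,.42),('spur',.40,.49,.03,.16)):
  m=(W[...,0]>x0)&(W[...,0]<x1)&(W[...,1]<y1)&(W[...,1]>y0)&(d>0)
  for z in np.arange(.01,.11,.01):
    k=m&(abs(W[...,2]-z)<.005); print(nm,round(z,3),k.sum(),np.round(np.percentile(W[k],2,axis=0),3),np.round(np.percentile(W[k],98,axis=0),3)) if k.sum()>3 else None
E
python3 go.py .444 .095 .022 0
python3 -c "
from meas import *
d=np.load('top8.npz')['d'];stones(d,{'spur':(268,262,328,306)},(.005,.01,.02))"
```

```text
rough 0.006 2213 c [0.506  0.3564] [0.115 0.111] 88.5 mean [0.5034 0.3498] ax 146.5 zmax 0.101
rough 0.024 777 c [0.5079 0.3537] [0.082 0.06 ] 65.2 mean [0.5065 0.3485] ax 85.4 zmax 0.101
rough 0.04 744 c [0.5079 0.3537] [0.082 0.06 ] 65.2 mean [0.5074 0.349 ] ax 86.7 zmax 0.101
rough 0.06 631 c [0.5095 0.3557] [0.077 0.056] 71.1 mean [0.5082 0.3517] ax 83.6 zmax 0.101
tall 0.006 1713 c [ 0.4751 -0.1683] [0.108 0.109] 29.5 mean [ 0.4741 -0.1651] ax 21.6 zmax 0.132
tall 0.024 401 c [ 0.4768 -0.1682] [0.047 0.054] 40.0 mean [ 0.4753 -0.1635] ax 94.0 zmax 0.132
tall 0.04 386 c [ 0.4766 -0.1678] [0.046 0.055] 37.3 mean [ 0.4758 -0.1637] ax 93.1 zmax 0.132
tall 0.06 361 c [ 0.4761 -0.1633] [0.057 0.038] 85.6 mean [ 0.4758 -0.1635] ax 91.9 zmax 0.132
rock 0.006 175 c [0.5232 0.1671] [0.029 0.056] 29.9 mean [0.5252 0.1661] ax 104.4 zmax 0.029
rough 0.01 201 [0.472 0.294 0.006] [0.553 0.398 0.015]
rough 0.02 92 [0.476 0.294 0.015] [0.547 0.39  0.025]
rough 0.03 40 [0.476 0.311 0.026] [0.525 0.349 0.035]
rough 0.04 30 [0.474 0.311 0.035] [0.502 0.358 0.045]
rough 0.05 38 [0.475 0.312 0.046] [
[... 201 characters left out ...]
 0.325 0.085] [0.499 0.352 0.093]
spur 0.01 70 [0.426 0.031 0.006] [0.488 0.082 0.015]
spur 0.02 66 [0.428 0.038 0.015] [0.484 0.106 0.025]
spur 0.03 53 [0.43  0.069 0.025] [0.447 0.12  0.034]
spur 0.04 4 [0.437 0.086 0.035] [0.443 0.097 0.036]
t 21.95 TRUEpos [0.444  0.0961 0.1514] jaw -0.0 zt [ 0.001  0.001 -1.   ] f [ 1.  -0.4  0.5] w 0.07 q [-0.91  0.02  0.61  2.05 -0.01  1.08 -0.29]
[-0.0012, -0.0002, 0.1294] twist -0.001
spur 0.005 308 c [0.4451 0.0937] [0.079 0.026] 88.5 mean [0.4446 0.0894] ax 88.8 zmax 0.04
spur 0.01 292 c [0.445  0.0937] [0.079 0.026] 88.5 mean [0.4448 0.0897] ax 89.7 zmax 0.04
spur 0.02 230 c [0.4434 0.0956] [0.025 0.072] 8.6 mean [0.4447 0.0942] ax 89.2 zmax 0.04
```

View pics/t12.png

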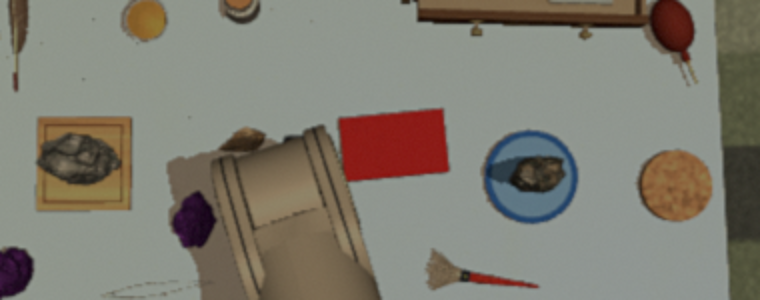

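View pics/s12.png

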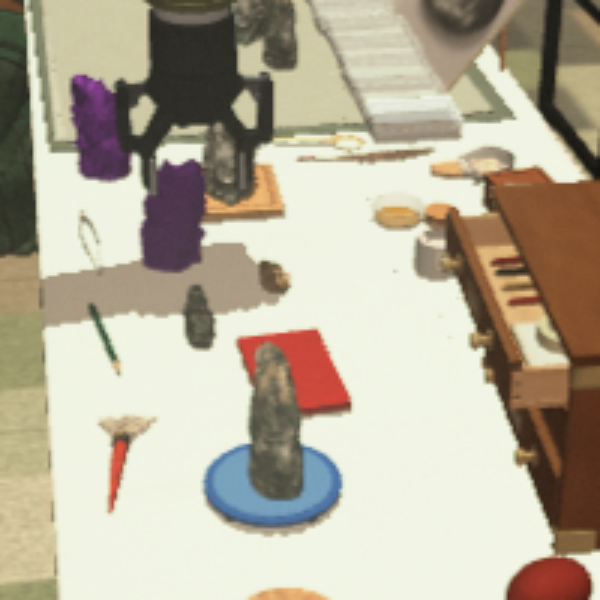

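Run:
```python
from meas import *
for f,nm,(a,b,c,e),lo in(('top12','rough',(150,225,218,298),.024),('top0','rough0',(300,228,372,276),.024),('top12','tall',(375,235,435,300),.024),('top0','tall0',(150,230,215,295),.024),('top8','spur',(268,262,328,306),.006)):
    d=np.load(f+'.npz')['d'];W=cloud('top',d)[b:e,a:c];m=(W[...,2]>lo)&(W[...,2]<.2)&(d[b:e,a:c]>0)
    q=W[m];L=np.percentile(q,1,axis=0);H=np.percentile(q,99,axis=0);print(nm,np.round(L,3),np.round(H,3),np.round((L+H)/2,4))
stands(np.load('top12.npz')['p'])
```

```text
rough [0.48  0.312 0.026] [0.534 0.394 0.099] [0.507  0.3532 0.0625]
rough0 [ 0.489 -0.051  0.026] [0.542 0.032 0.101] [ 0.5156 -0.0097  0.0631]
tall [ 0.456 -0.199  0.027] [ 0.496 -0.137  0.129] [ 0.476  -0.1678  0.0783]
tall0 [0.488 0.319 0.033] [0.526 0.377 0.128] [0.507  0.348  0.0806]
spur [0.399 0.032 0.006] [0.494 0.144 0.038] [0.4466 0.0879 0.022 ]
sq rect [0.5033 0.353 ] [0.1097 0.1053] 88.5 circ [0.5033 0.3536] 0.0752 ell [0.5042 0.3551]
red rect [ 0.5158 -0.0093] [0.0734 0.1221] 4.0 circ [ 0.516  -0.0096] 0.0692 ell [ 0.5152 -0.0108]
blue rect [ 0.4749 -0.1691] [0.1063 0.1062] 61.7 circ [ 0.4744 -0.1692] 0.0541 ell [ 0.4744 -0.1692]
cork rect [ 0.4595 -0.3391] [0.0796 0.082 ] 87.3 circ [ 0.46   -0.3386] 0.0418 ell [ 0.4598 -0.3389]
```

Rough sits on the square stand at about (0.506,0.354), and the stand centre is about (0.5035,0.3535). Tall is unchanged. The spur is at (0.445,0.094), so I'll grip it now.

Call:
jog_arm --steps '[0.07,-0.002,0,0.04,0,0.07,-0.002,0,0.08,0,0.07,-0.002,0,0.115,0,0.07,-0.002,0,0.129,0,0.07,-0.002,0,0.129,0,0.005,-0.002,0,0.129,0,0.005,-0.002,0,0.129,0,0.005,-0.002,0,0.129,0,0.005,-0.002,0,0.129,0,0.005,-0.002,0,0.129,0]' --grip_force 40

```text
clock: 22.95
position: [0.4442, 0.0942, -0.0143]
ee_rot: [0.707, 0.707, 0.001, -0.0]
ft_force: [-3.1, -0.6, 12.6]
grip_width: 0.307
```

```bash
python3 go.py .516 -.0095 .12 4
```

```text
t 22.95 TRUEpos [0.4442 0.0942 0.0227] jaw -0.0 zt [ 0.001  0.002 -1.   ] f [-3.1 -0.6 12.6] w 0.0262 q [-0.85  0.27  0.59  2.15 -0.21  0.78 -0.12]
[-0.1035, 0.072, -0.0973] twist -0.071
```

Call:
jog_arm --steps '[0.005,0,0,-0.02,0,0.005,0,0,-0.05,0,0.005,0,0,-0.08,0,0.005,-0.03,0.02,-0.09,-0.02,0.005,-0.06,0.04,-0.09,-0.04,0.005,-0.09,0.06,-0.09,-0.07,0.005,-0.104,0.072,-0.09,-0.07,0.005,-0.104,0.072,-0.09,-0.07,0.005,-0.104,0.072,-0.09,-0.07,0.005,-0.104,0.072,-0.09,-0.07]'

```text
clock: 23.95
position: [0.5148, -0.0094, 0.0744]
ee_rot: [0.682, 0.731, 0.0, -0.0]
ft_force: [0.6, 0.5, -1.0]
grip_width: 0.307
```

```bash
python3 go.py .516 -.0095 .037 4
python3 - <<'E'
from h import *
p,d=manip.camera('side');cv2.imwrite('pics/s13.png',cv2.resize(p[190:330,240:370],None,fx=4,fy=4)[:,:,::-1])
E
```

```text
t 23.95 TRUEpos [ 0.5148 -0.0094  0.1114] jaw 4.0 zt [-0.     0.001 -1.   ] f [ 0.6  0.5 -1. ] w 0.0262 q [-0.7   0.26  0.71  1.94 -0.2   1.01  0.17]
[-0.0003, 0.0012, 0.0744] twist 0.0
```

View pics/s13.png

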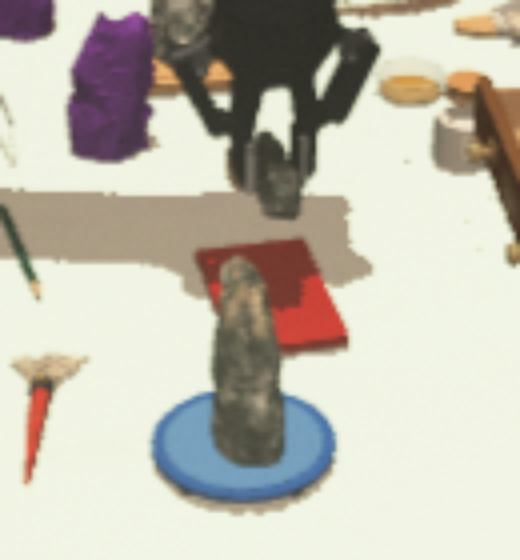

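Call:
jog_arm --steps '[0.005,0,0.001,0.03,0,0.005,0,0.001,0.055,0,0.005,0,0.001,0.068,0,0.005,0,0.001,0.073,0,0.005,0,0.001,0.0745,0,0.005,0,0.001,0.0745,0,0.06,0,0.001,0.0745,0,0.06,0,0.001,0.0745,0,0.06,0,0.001,0.0745,0,0.06,0,0.001,0.0745,0]'

```text
clock: 25.0
position: [0.5164, -0.0103, 0.0001]
ee_rot: [0.682, 0.731, 0.0, 0.0]
ft_force: [-0.6, 0.6, -0.1]
grip_width: 0.704
```

```bash
python3 go.py .525 .166 .15 15
```

```text
t 25.0 TRUEpos [ 0.5164 -0.0103  0.0371] jaw 4.0 zt [ 0.  0. -1.] f [-0.6  0.6 -0.1] w 0.0602 q [-0.64  0.39  0.66  1.99 -0.31  0.87  0.26]
[0.1753, 0.0208, -0.1128] twist -0.193
```

Call:
jog_arm --steps '[0.06,0,0,-0.03,0,0.06,0,0,-0.07,0,0.06,0.04,0,-0.11,-0.05,0.06,0.085,0.01,-0.113,-0.1,0.06,0.13,0.015,-0.113,-0.15,0.06,0.165,0.02,-0.113,-0.22,0.06,0.175,0.021,-0.113,-0.22,0.06,0.175,0.021,-0.113,-0.22,0.06,0.175,0.021,-0.113,-0.22,0.06,0.175,0.021,-0.113,-0.22]'

```text
clock: 26.0
position: [0.5254, 0.1637, 0.1129]
ee_rot: [0.599, 0.801, -0.0, 0.0]
ft_force: [-0.2, -0.9, 0.8]
grip_width: 0.702
```

```bash
python3 go.py .525 .166 .024 16
python3 - <<'E'
from meas import *
s=np.load('top12.npz') ; s=np.load('top8.npz');p=s['p'][232:268,240:282]
lab=cv2.cvtColor(p,cv2.COLOR_RGB2LAB).astype(int)
hsv=cv2.cvtColor(p,cv2.COLOR_RGB2HSV)
p0=np.load('top0.npz')['p'][232:268,240:282];h0=cv2.cvtColor(p0,cv2.COLOR_RGB2HSV)
m=((h0[...,1]>70)).astype(np.uint8)
cn=max(cv2.findContours(m,0,1)[0],key=cv2.contourArea)
pts=np.array([ray('top',u+240,v+232,.012)[:2] for u,v in cn[:,0]],np.float32)
r=cv2.minAreaRect(pts);print(r, pts.min(0),pts.max(0))
ys,xs=np.nonzero(m);P=np.array([ray('top',u+240,v+232,.012)[:2] for u,v in zip(xs,ys)])
e,V=np.linalg.eigh(np.cov(P.T));print(P.mean(0),np.degrees(np.arctan2(V[1,1],V[0,1]))%180)
cv2.imwrite('pics/rock.png',cv2.resize(p0,None,fx=12,fy=12,interpolation=cv2.INTER_CUBIC)[:,:,::-1])
p,d=manip.camera('top');np.savez('top14.npz',p=p,d=d);cv2.imwrite('pics/t14.png',cv2.resize(p[180:330,140:520],None,fx=2,fy=2)[:,:,::-1])
stands(p);stones(d,{'spur':(300,228,372,276)},(.006,.02,.024))
E
```

```text
t 26.0 TRUEpos [0.5254 0.1637 0.1499] jaw 16.4 zt [ 0. -0. -1.] f [-0.2 -0.9  0.8] w 0.0599 q [-0.9   0.27  0.6   1.81 -0.17  1.11  0.05]
[0.0024, 0.0003, 0.1259] twist 0.007
((0.526587188243866, 0.168346107006073), (0.049216821789741516, 0.025865118950605392), 88.50411987304688) [0.5135047  0.14363155] [0.53948766 0.19320275]
[0.52516608 0.16554896] 103.40570719988561
sq rect [0.4811 0.3537] [0.1097 0.0631] 89.7 circ [0.4795 0.3543] 0.061 ell [0.4813 0.3517]
red rect [ 0.5157 -0.0095] [0.0733 0.1217] 4.1 circ [ 0.5153 -0.0092] 0.0692 ell [ 0.5147 -0.0093]
blue rect [ 0.4733 -0.1699] [0.1053 0.1053] 87.9 circ [ 0.4744 -0.1692] 0.0541 ell [ 0.4743 -0.1692]
cork rect [ 0.4595 -0.3392] [0.0796 0.082 ] 87.3 circ [ 0.46   -0.3386] 0.0418 ell [ 0.4598 -0.3389]
spur 0.006 1701 c [ 0.5164 -0.0091] [0.077 0.129] 4.0 mean [ 0.5161 -0.0088] ax 94.0 zmax 0.055
spur 0.02 308 c [ 0.5188 -0.0109] [0.028 0.078] 12.2 mean [ 0.5199 -0.0137] ax 94.0 zmax 0.055
spur 0.024 293 c [ 0.5188 -0.0107] [0.028 0.078] 12.2 mean [ 0.5202 -0.0136] ax 93.9 zmax 0.055
```

View pics/rock.png

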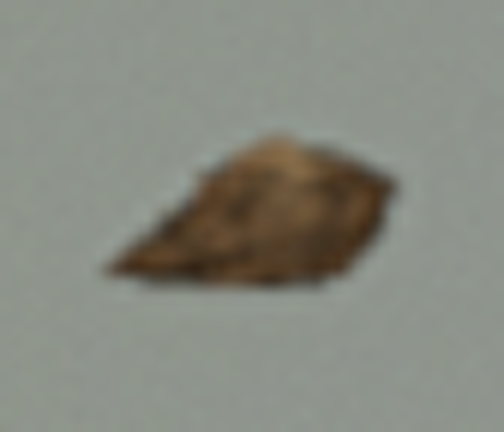

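View pics/t14.png

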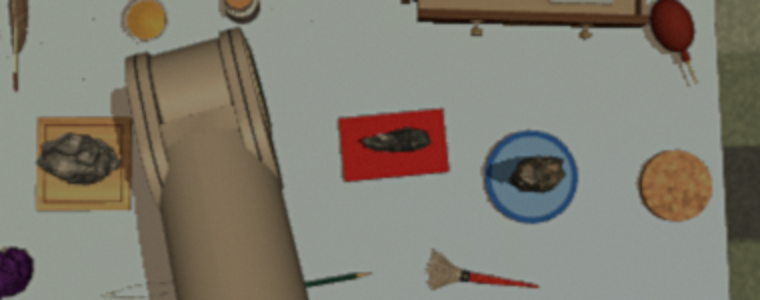

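Call:
jog_arm --steps '[0.06,0.002,0,0.04,0,0.06,0.002,0,0.08,0,0.06,0.002,0,0.115,0,0.06,0.002,0,0.128,0,0.06,0.002,0,0.128,0,0.005,0.002,0,0.128,0,0.005,0.002,0,0.128,0,0.005,0.002,0,0.128,0,0.005,0.002,0,0.128,0,0.005,0.002,0,0.128,0]' --grip_force 30

```text
clock: 27.05
position: [0.5258, 0.1679, -0.0131]
ee_rot: [0.598, 0.802, 0.001, 0.0]
ft_force: [-1.3, -1.2, 8.0]
grip_width: 0.309
```

```bash
python3 go.py;python3 - <<'E'
from h import *
p,d=manip.camera('side');cv2.imwrite('pics/s15.png',cv2.resize(p[170:270,250:350],None,fx=6,fy=6)[:,:,::-1])
E
python3 go.py
```

```text
t 27.05 TRUEpos [0.5258 0.1679 0.0239] jaw 16.5 zt [ 0.002  0.002 -1.   ] f [-1.3 -1.2  8. ] w 0.0264 q [-0.84  0.46  0.54  1.9  -0.3   0.86  0.14]
t 27.1 TRUEpos [0.5258 0.1679 0.0239] jaw 16.6 zt [ 0.002  0.002 -1.   ] f [-1.3 -1.2  8.4] w 0.0265 q [-0.84  0.46  0.54  1.9  -0.3   0.86  0.14]
```

View pics/s15.png

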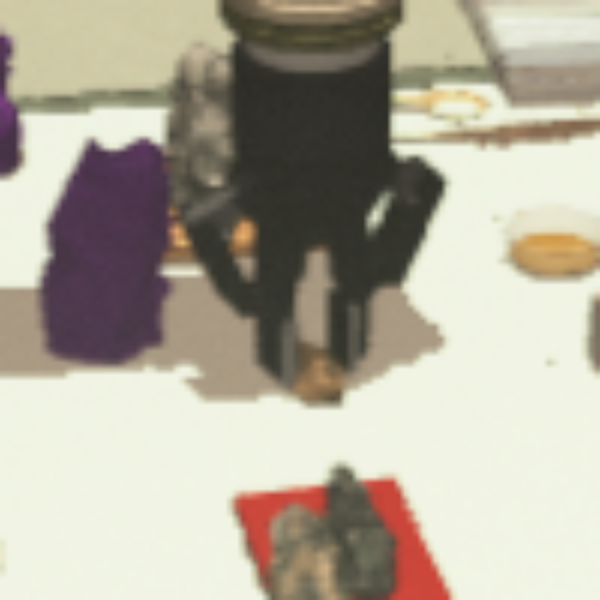

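Call:
jog_arm --steps '[0.005,0,0,-0.03,0,0.005,0,0,-0.08,0,0.005,0,0,-0.13,0,0.005,0,0,-0.18,0,0.005,-0.03,0.01,-0.18,0,0.005,-0.07,0.02,-0.18,0.05,0.005,-0.115,0.025,-0.18,0.1,0.005,-0.16,0.035,-0.18,0.15,0.005,-0.205,0.04,-0.18,0.2,0.005,-0.24,0.05,-0.18,0.28]'

```text
clock: 28.1
position: [0.6415, -0.0516, 0.1665]
ee_rot: [0.705, 0.709, 0.001, 0.001]
ft_force: [0.9, -0.2, 0.0]
grip_width: 0.312
```

```bash
python3 go.py .460 -.339 .2 0
```

```text
t 28.1 TRUEpos [ 0.6415 -0.0516  0.2035] jaw 0.3 zt [ 0.002 -0.    -1.   ] f [ 0.9 -0.2  0. ] w 0.0267 q [-0.54  0.48  0.75  1.51 -0.33  1.29  0.25]
[-0.2866, -0.1829, 0.0032] twist 0.005
```

Call:
jog_arm --steps '[0.005,-0.01,-0.04,0,0,0.005,-0.02,-0.09,0,0,0.005,-0.05,-0.13,0,0,0.005,-0.09,-0.15,0,0,0.005,-0.135,-0.16,0,0,0.005,-0.18,-0.17,0,0,0.005,-0.225,-0.18,0,0,0.005,-0.265,-0.182,0.003,0,0.005,-0.285,-0.183,0.003,0,0.005,-0.287,-0.183,0.003,0]'

```text
clock: 29.1
position: [0.4593, -0.3402, 0.1629]
ee_rot: [0.706, 0.709, -0.0, 0.001]
ft_force: [-0.4, 0.5, -1.1]
grip_width: 0.306
```

```bash
python3 go.py .460 -.339 .04 0;python3 - <<'E'
from h import *
p,d=manip.camera('side');cv2.imwrite('pics/s16.png',cv2.resize(p[180:380,230:430],None,fx=3,fy=3)[:,:,::-1])
W=cloud('side',d)
E
python3 go.py .460 -.339 .04 0
```

```text
t 29.1 TRUEpos [ 0.4593 -0.3402  0.1999] jaw 0.3 zt [ 0.001 -0.002 -1.   ] f [-0.4  0.5 -1.1] w 0.0262 q [-0.21  0.34  0.94  1.72 -0.29  1.23  0.81]
[0.0015, 0.0006, 0.1599] twist 0.004
t 29.15 TRUEpos [ 0.4599 -0.3386  0.1996] jaw 0.3 zt [ 0.001 -0.001 -1.   ] f [-1.2 -0.1 -1. ] w 0.0265 q [-0.21  0.34  0.94  1.72 -0.29  1.23  0.81]
[-0.0003, 0.0, 0.1596] twist 0.006
```

View pics/s16.png

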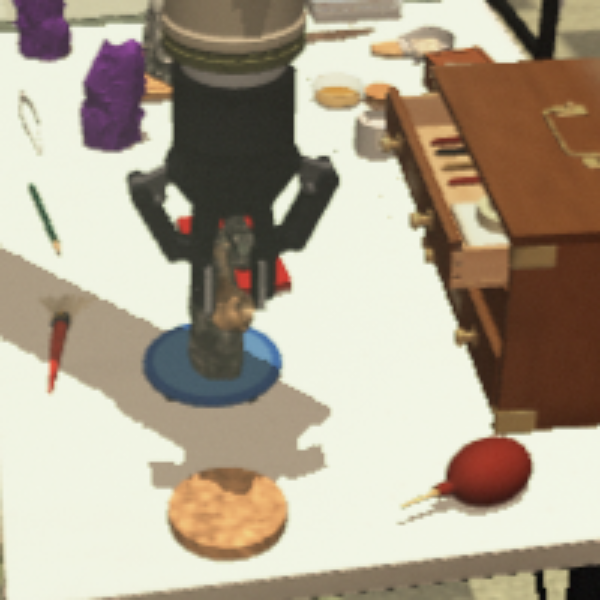

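Call:
jog_arm --steps '[0.005,0,0,0.04,0,0.005,0,0,0.08,0,0.005,0,0,0.12,0,0.005,0,0,0.145,0,0.005,0,0,0.156,0,0.005,0,0,0.16,0,0.005,0,0,0.161,0,0.005,0,0,0.161,0,0.005,0,0,0.161,0,0.005,0,0,0.161,0]'

```text
clock: 30.15
position: [0.461, -0.3371, 0.0016]
ee_rot: [0.704, 0.71, 0.0, 0.001]
ft_force: [0.0, 0.6, -0.8]
grip_width: 0.307
```

```bash
python3 go.py .460 -.339 .038 0;python3 - <<'E'
from h import *
p,d=manip.camera('side');cv2.imwrite('pics/s17.png',cv2.resize(p[280:380,250:360],None,fx=5.5,fy=5.5)[:,:,::-1])
E
```

```text
t 30.15 TRUEpos [ 0.461  -0.3371  0.0386] jaw 0.5 zt [ 0.001 -0.    -1.   ] f [ 0.   0.6 -0.8] w 0.0262 q [-0.09  0.55  0.8   1.85 -0.48  0.95  0.94]
[-0.0019, -0.001, 0.0006] twist 0.009
```

View pics/s17.png

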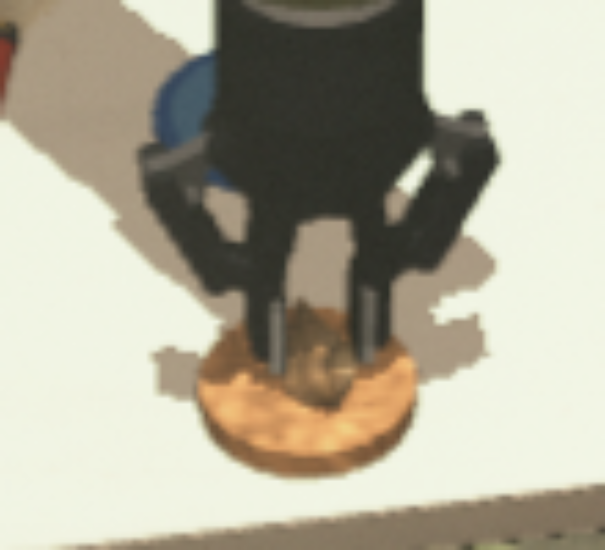

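Call:
jog_arm --steps '[0.005,-0.002,-0.001,0.001,0,0.005,-0.002,-0.001,0.001,0,0.05,-0.002,-0.001,0.001,0,0.05,-0.002,-0.001,0.001,0,0.05,-0.002,-0.001,0.001,0,0.05,-0.002,-0.001,0.001,0,0.05,-0.002,-0.001,-0.04,0,0.05,-0.002,-0.001,-0.09,0,0.05,-0.002,-0.001,-0.13,0,0.05,-0.002,-0.001,-0.16,0]'

```text
clock: 31.2
position: [0.4597, -0.3395, 0.1634]
ee_rot: [0.704, 0.71, 0.0, 0.001]
ft_force: [0.4, 0.1, -1.1]
grip_width: 0.58
```

```bash
python3 go.py .46 -.05 .25 0
```

```text
t 31.2 TRUEpos [ 0.4597 -0.3395  0.2004] jaw 0.5 zt [ 0.002 -0.001 -1.   ] f [ 0.4  0.1 -1.1] w 0.0495 q [-0.22  0.35  0.95  1.72 -0.3   1.23  0.81]
[0.2895, 0.0028, -0.0498] twist 0.008
```

Call:
jog_arm --steps '[0.05,0,0,-0.04,0,0.05,0.05,0,-0.05,0,0.05,0.1,0,-0.05,0,0.05,0.15,0,-0.05,0,0.05,0.2,0,-0.05,0,0.05,0.25,0,-0.05,0,0.05,0.3,0,-0.05,0,0.05,0.35,0,-0.05,0,0.05,0.4,0,-0.05,0,0.05,0.45,0,-0.05,0]'

```text
clock: 32.2
position: [0.455, 0.112, 0.211]
ee_rot: [0.704, 0.71, 0.0, -0.0]
ft_force: [0.9, -0.4, 0.1]
grip_width: 0.584
```

```bash
cat > full.py <<'E'
import sys
from meas import *
t=sys.argv[1]
p,d=manip.camera('top');np.savez(f'top{t}.npz',p=p,d=d);cv2.imwrite(f'pics/t{t}.png',cv2.resize(p[150:330,130:510],None,fx=2.1,fy=2.1)[:,:,::-1])
stands(p)
W=cloud('top',d)
for nm,(a,b,c,e),lo,an in(('rough',(150,225,218,298),.024,0),('tall',(375,235,435,300),.024,0),('spur',(300,228,372,276),.022,4),('rock',(455,250,502,296),.021,0)):
    w=W[b:e,a:c];m=((w[...,2]>lo)&(w[...,2]<.2)&(d[b:e,a:c]>0)).astype(np.uint8)
    n,L,S,_=cv2.connectedComponentsWithStats(m);q=w[L==1+np.argmax(S[1:,4])]
    t_=np.radians(an);Rm=np.array([[np.cos(t_),np.sin(t_)],[-np.sin(t_),np.cos(t_)]])
    xy=q[:,:2]@Rm.T;lo_,hi=np.percentile(xy,1,axis=0),np.percentile(xy,99,axis=0)
    print(nm,'ext',np.round(hi-lo_,3),'c',np.round(Rm.T@((lo_+hi)/2),4),'zmax',np.round(q[:,2].max(),3))
stones(d,{k:B[k] for k in('jar','dish')},(.006,))
p,d=manip.camera('side');np.savez(f'side{t}.npz',p=p,d=d);cv2.imwrite(f'pics/s{t}.png',cv2.resize(p[150:380,210:420],None,fx=2.6,fy=2.6)[:,:,::-1])
E
python3 go.py; python3 full.py 18
```

```text
t 32.2 TRUEpos [0.455 0.112 0.248] jaw 0.5 zt [ 0.     0.001 -1.   ] f [ 0.9 -0.4  0.1] w 0.0499 q [-0.92 -0.05  0.57  1.89  0.03  1.29 -0.35]
sq rect [0.5033 0.353 ] [0.1098 0.1053] 88.5 circ [0.5033 0.3533] 0.0755 ell [0.5045 0.3534]
red rect [ 0.5158 -0.0095] [0.0734 0.1217] 4.0 circ [ 0.5153 -0.0092] 0.0692 ell [ 0.5144 -0.0099]
blue rect [ 0.4749 -0.1691] [0.1063 0.1062] 61.7 circ [ 0.4744 -0.1692] 0.0541 ell [ 0.4744 -0.1692]
cork rect [ 0.4595 -0.3391] [0.0796 0.082 ] 87.3 circ [ 0.46   -0.3386] 0.0418 ell [ 0.4599 -0.339 ]
rough ext [0.053 0.082] c [0.5069 0.3534] zmax 0.103
tall ext [0.039 0.062] c [ 0.476  -0.1681] zmax 0.133
spur ext [0.026 0.074] c [ 0.5205 -0.012 ] zmax 0.053
rock ext [0.028 0.052] c [ 0.4647 -0.3358] zmax 0.04
jar 0.006 309 c [0.6846 0.1646] [0.038 0.044] 21.1 mean [0.6828 0.1627] ax 138.3 zmax 0.078
dish 0.006 236 c [0.6737 0.281 ] [0.054 0.053] 43.3 mean [0.6764 0.2818] ax 43.5 zmax 0.028
```

View pics/t18.png

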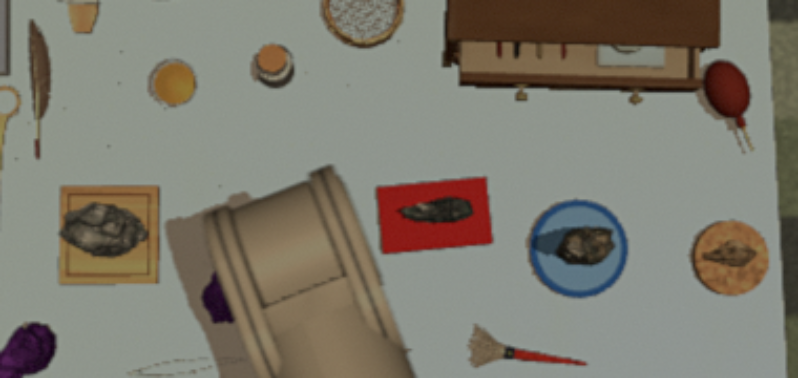

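View pics/s18.png

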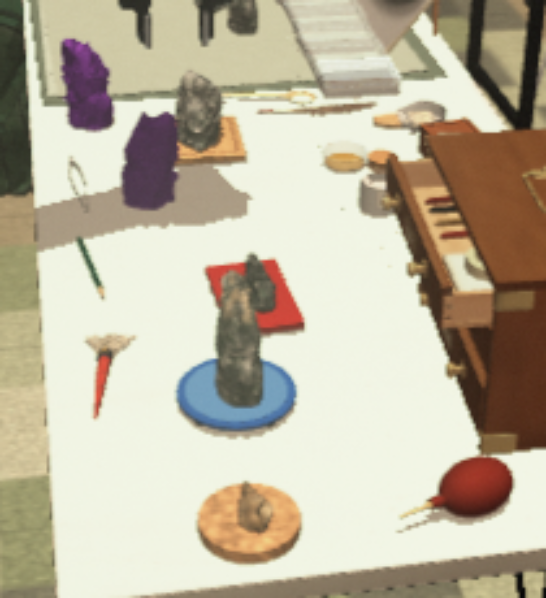

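The four are on their stands and upright. Spur is about 5 mm off centre on red, and rock about 5 mm off on cork. There's plenty of time, so I'll nudge both.

```bash
python3 go.py .5164 -.0103 .12 4
```

```text
t 32.3 TRUEpos [0.4543 0.1168 0.2474] jaw 1.0 zt [-0.001  0.    -1.   ] f [-0.9 -0.4 -0.1] w 0.0499 q [-0.93 -0.04  0.57  1.88  0.02  1.29 -0.35]
[-0.1283, 0.0599, 0.1273] twist -0.052
```

Call:
jog_arm --steps '[0.06,-0.03,0.015,0.02,-0.01,0.06,-0.065,0.03,0.05,-0.03,0.06,-0.1,0.05,0.08,-0.05,0.06,-0.125,0.06,0.11,-0.052,0.06,-0.128,0.06,0.127,-0.052,0.06,-0.128,0.06,0.127,-0.052,0.06,-0.128,0.06,0.127,-0.052,0.06,-0.128,0.06,0.127,-0.052,0.06,-0.128,0.06,0.127,-0.052,0.06,-0.128,0.06,0.127,-0.052]'

```text
clock: 33.3
position: [0.517, -0.0167, 0.0846]
ee_rot: [0.685, 0.729, 0.001, 0.0]
ft_force: [1.3, 0.3, 0.6]
grip_width: 0.703
```

```bash
python3 go.py .5164 -.0103 .037 4
```

```text
t 33.3 TRUEpos [ 0.517  -0.0167  0.1216] jaw 3.6 zt [ 0.001  0.001 -1.   ] f [1.3 0.3 0.6] w 0.06 q [-0.7   0.25  0.73  1.93 -0.19  1.03  0.18]
[0.0063, -0.0004, 0.0846] twist -0.008
```

Call:
jog_arm --steps '[0.06,0.006,0,0.03,-0.008,0.06,0.006,0,0.06,-0.008,0.06,0.006,0,0.08,-0.008,0.06,0.006,0,0.0845,-0.008,0.06,0.006,0,0.0845,-0.008,0.06,0.006,0,0.0845,-0.008,0.005,0.006,0,0.0845,-0.008,0.005,0.006,0,0.0845,-0.008,0.005,0.006,0,0.0845,-0.008,0.005,0.006,0,0.0845,-0.008]' --grip_force 40

```text
clock: 34.3
position: [0.5168, -0.0111, 0.0004]
ee_rot: [0.682, 0.731, 0.001, 0.0]
ft_force: [-3.5, 0.6, 9.5]
grip_width: 0.306
```

```bash
python3 go.py .5112 -.0083 .037 4
python3 - <<'E'
from workcell import manip
manip.camera('top')
E
python3 go.py .5112 -.0083 .037 4
```

```text
t 34.3 TRUEpos [ 0.5168 -0.0111  0.0374] jaw 4.0 zt [ 0.001  0.001 -1.   ] f [-3.5  0.6  9.5] w 0.0262 q [-0.64  0.39  0.67  1.99 -0.31  0.87  0.27]
[0.0032, -0.0054, 0.0004] twist -0.001
t 34.35 TRUEpos [ 0.5168 -0.0112  0.0374] jaw 4.0 zt [ 0.001  0.001 -1.   ] f [-3.2  0.6  9.7] w 0.026 q [-0.64  0.39  0.67  1.99 -0.31  0.87  0.27]
[0.0032, -0.0054, 0.0004] twist -0.001
```

Lift 10 mm, shift by (-5,+3) mm, lower, and open.

Call:
jog_arm --steps '[0.005,0,0,-0.01,0,0.005,0.003,-0.005,-0.01,0,0.005,0.003,-0.005,-0.01,0,0.005,0.003,-0.005,-0.004,0,0.005,0.003,-0.005,0,0,0.005,0.003,-0.005,0.0005,0,0.005,0.003,-0.005,0.0005,0,0.06,0.003,-0.005,0.0005,0,0.06,0.003,-0.005,0.0005,0,0.06,0.003,-0.005,0.0005,0]'

```text
clock: 35.35
position: [0.5108, -0.0088, -0.0016]
ee_rot: [0.682, 0.731, -0.0, -0.0]
ft_force: [0.4, -0.1, -0.6]
grip_width: 0.701
```

```bash
python3 go.py .4597 -.3395 .22 0
```

```text
t 35.35 TRUEpos [ 0.5108 -0.0088  0.0354] jaw 3.9 zt [-0.001 -0.    -1.   ] f [ 0.4 -0.1 -0.6] w 0.0599 q [-0.65  0.38  0.67  2.   -0.31  0.86  0.26]
[-0.3264, -0.0739, -0.1845] twist 0.069
```

Call:
jog_arm --steps '[0.06,0,0,-0.03,0,0.06,0,0,-0.08,0,0.06,0,0,-0.13,0,0.06,0,0,-0.18,0,0.06,-0.04,-0.01,-0.185,0.01,0.06,-0.09,-0.02,-0.185,0.02,0.06,-0.14,-0.03,-0.185,0.03,0.06,-0.19,-0.04,-0.185,0.05,0.06,-0.24,-0.055,-0.185,0.069,0.06,-0.28,-0.065,-0.185,0.069]'

```text
clock: 36.35
position: [0.4646, -0.2946, 0.1837]
ee_rot: [0.707, 0.707, 0.0, 0.0]
ft_force: [1.8, -0.4, 0.2]
grip_width: 0.703
```

```bash
python3 go.py .4597 -.3395 .12 0; python3 full.py 19
```

```text
t 36.35 TRUEpos [ 0.4646 -0.2946  0.2207] jaw -0.0 zt [ 0.  0. -1.] f [ 1.8 -0.4  0.2] w 0.06 q [-0.34  0.26  0.97  1.74 -0.23  1.26  0.68]
[-0.0449, -0.0049, 0.1007] twist -0.001
sq rect [0.5033 0.353 ] [0.1097 0.1053] 88.5 circ [0.5033 0.3536] 0.0752 ell [0.5042 0.3551]
red rect [ 0.5158 -0.0095] [0.0734 0.1217] 4.0 circ [ 0.5153 -0.0092] 0.0692 ell [ 0.5148 -0.0098]
blue rect [ 0.4744 -0.1689] [0.1033 0.1029] 88.5 circ [ 0.4739 -0.1694] 0.0536 ell [ 0.4742 -0.169 ]
cork rect [ 0.4589 -0.3231] [0.0822 0.0487] 2.2 circ [ 0.4596 -0.3365] 0.0416 ell [ 0.4598 -0.3364]
rough ext [0.053 0.083] c [0.507  0.3532] zmax 0.103
tall ext [0.039 0.062] c [ 0.4762 -0.168 ] zmax 0.133
spur ext [0.025 0.075] c [ 0.5147 -0.0084] zmax 0.052
rock ext [0.023 0.035] c [ 0.4626 -0.3264] zmax 0.039
jar 0.006 312 c [0.6837 0.1644] [0.043 0.044] 19.7 mean [0.6826 0.1628] ax 143.5 zmax 0.075
dish 0.006 238 c [0.6745 0.2808] [0.054 0.054] 59.3 mean [0.6757 0.2819] ax 44.8 zmax 0.025
```

View pics/t19.png

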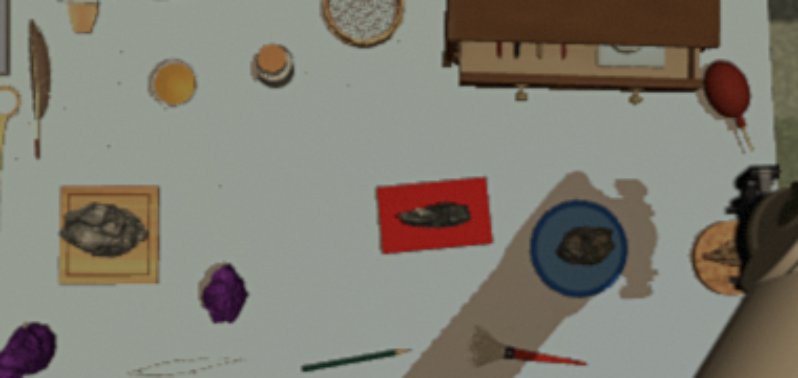

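Call:
jog_arm --steps '[0.06,-0.03,-0.003,0.02,0,0.06,-0.043,-0.005,0.05,0,0.06,-0.043,-0.005,0.08,0,0.06,-0.043,-0.005,0.1,0,0.06,-0.043,-0.005,0.1,0,0.06,-0.043,-0.005,0.1,0,0.06,-0.043,-0.005,0.1,0,0.06,-0.043,-0.005,0.1,0,0.06,-0.043,-0.005,0.1,0,0.06,-0.043,-0.005,0.1,0]'

```text
clock: 37.45
position: [0.4608, -0.3355, 0.0843]
ee_rot: [0.707, 0.707, 0.0, 0.0]
ft_force: [1.2, 0.5, -0.3]
grip_width: 0.704
```

```bash
python3 go.py .4600 -.3385 .038 0
```

```text
t 37.45 TRUEpos [ 0.4608 -0.3355  0.1213] jaw 0.0 zt [ 0.001 -0.    -1.   ] f [ 1.2  0.5 -0.3] w 0.0602 q [-0.18  0.44  0.9   1.8  -0.39  1.09  0.86]
[-0.003, -0.0009, 0.0833] twist 0.0
```

Call:
jog_arm --steps '[0.06,-0.003,-0.001,0.04,0,0.06,-0.003,-0.001,0.07,0,0.06,-0.003,-0.001,0.08,0,0.06,-0.003,-0.001,0.083,0,0.06,-0.003,-0.001,0.083,0,0.005,-0.003,-0.001,0.083,0,0.005,-0.003,-0.001,0.083,0,0.005,-0.003,-0.001,0.083,0,0.005,-0.003,-0.001,0.083,0,0.005,-0.003,-0.001,0.083,0]' --grip_force 30

```text
clock: 38.45
position: [0.4601, -0.3388, 0.0021]
ee_rot: [0.707, 0.707, 0.0, 0.001]
ft_force: [-1.9, 1.3, 7.2]
grip_width: 0.305
```

```bash
python3 go.py
```

```text
t 38.45 TRUEpos [ 0.4601 -0.3388  0.0391] jaw 0.0 zt [ 0.002 -0.    -1.   ] f [-1.9  1.3  7.2] w 0.026 q [-0.1   0.56  0.82  1.85 -0.49  0.95  0.94]
```

Call:
jog_arm --steps '[0.005,0,0,-0.01,0,0.005,-0.003,-0.005,-0.01,0,0.005,-0.003,-0.005,-0.01,0,0.005,-0.003,-0.005,-0.004,0,0.005,-0.003,-0.005,0,0,0.005,-0.003,-0.005,0.0005,0,0.005,-0.003,-0.005,0.0005,0,0.05,-0.003,-0.005,0.0005,0,0.05,-0.003,-0.005,0.0005,0,0.05,-0.003,-0.005,0.0005,0]'

```text
clock: 39.45
position: [0.4543, -0.3413, -0.0002]
ee_rot: [0.707, 0.707, -0.0, -0.0]
ft_force: [1.0, -0.0, -0.0]
grip_width: 0.584
```

Call:
jog_arm --steps '[0.05,0,0,-0.03,0,0.05,0,0,-0.08,0,0.05,0,0,-0.13,0,0.05,0,0,-0.18,0,0.05,0,0,-0.22,0,0.05,0.05,0,-0.22,0,0.05,0.1,0,-0.22,0,0.05,0.15,0,-0.22,0,0.05,0.2,0,-0.22,0,0.05,0.25,0,-0.22,0]'

```text
clock: 40.45
position: [0.4541, -0.0893, 0.2205]
ee_rot: [0.707, 0.707, 0.001, 0.0]
ft_force: [0.6, 0.1, -0.5]
grip_width: 0.588
```

Call:
jog_arm --steps '[0.05,0.05,0,0,0,0.05,0.1,0,0,0,0.05,0.15,0,0,0,0.05,0.2,0,0,0,0.05,0.21,0,0,0,0.05,0.21,0,0,0,0.05,0.21,0,0,0,0.05,0.21,0,0,0,0.05,0.21,0,0,0,0.05,0.21,0,0,0]'

```text
clock: 41.45
position: [0.4546, 0.1177, 0.2204]
ee_rot: [0.708, 0.707, 0.0, -0.0]
ft_force: [0.4, 0.4, 0.4]
grip_width: 0.585
```

```bash
python3 go.py; python3 full.py 20
```

```text
t 41.45 TRUEpos [0.4546 0.1177 0.2574] jaw -0.1 zt [ 0.  0. -1.] f [0.4 0.4 0.4] w 0.0499 q [-0.93 -0.05  0.57  1.87  0.03  1.32 -0.37]
sq rect [0.5033 0.353 ] [0.1098 0.1053] 88.5 circ [0.5033 0.3533] 0.0755 ell [0.5046 0.354 ]
red rect [ 0.5158 -0.0095] [0.0734 0.1217] 4.0 circ [ 0.5153 -0.0092] 0.0692 ell [ 0.5148 -0.0098]
blue rect [ 0.4749 -0.1691] [0.1063 0.1062] 61.7 circ [ 0.4744 -0.1692] 0.0541 ell [ 0.4743 -0.1693]
cork rect [ 0.4595 -0.3391] [0.0796 0.082 ] 87.3 circ [ 0.46   -0.3386] 0.0418 ell [ 0.4599 -0.339 ]
rough ext [0.053 0.081] c [0.5069 0.3531] zmax 0.103
tall ext [0.039 0.063] c [ 0.4761 -0.1681] zmax 0.131
spur ext [0.025 0.076] c [ 0.5147 -0.009 ] zmax 0.054
rock ext [0.026 0.05 ] c [ 0.4583 -0.3372] zmax 0.043
jar 0.006 309 c [0.6849 0.1646] [0.038 0.044] 22.9 mean [0.6828 0.1628] ax 140.2 zmax 0.077
dish 0.006 234 c [0.6755 0.2822] [0.058 0.056] 67.9 mean [0.675  0.2815] ax 52.0 zmax 0.026
```

View pics/t20.png

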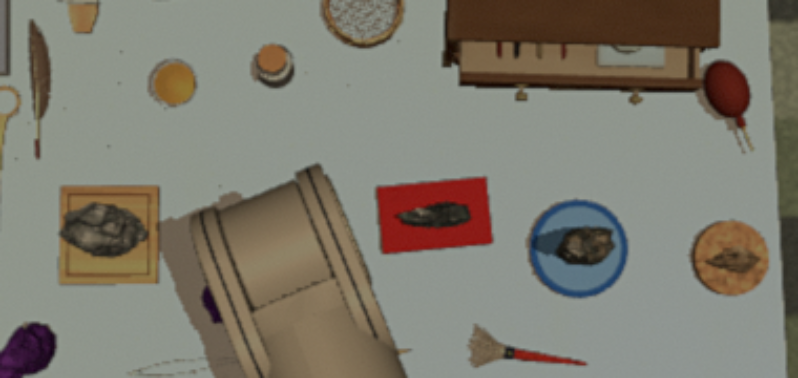

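View pics/s20.png

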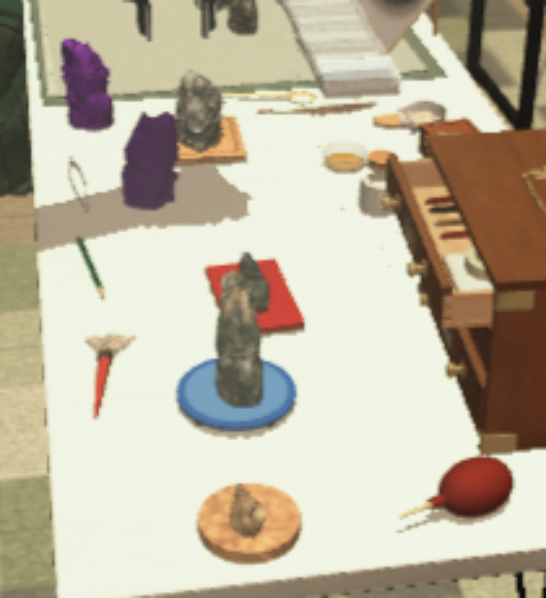

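The pictures show rough upright on square (104,230), spur lengthways on red (434,214), tall on blue (584,245) and rock on cork (732,259). All are within about 3 mm of centre, and the jar and dish have not moved. The gripper is clear, so I'm handing in.

```bash
python3 -c "
from workcell import manip
print(manip.hand_in())"
```

```text
the job is handed in; nothing more can be done
None
```

All three stones and the brown rock are on their own stands, upright and close to the middle, and I handed the job in at about 41.6 s of the 138 s allowed.

**What I did:** I parked the spur on bare table. Then I moved tall to the round blue stand, rough to the square one, spur to the oblong red one and rock to the cork disc. I regripped spur and rock once each, because both were about 5 mm off centre.

**Last check, top-camera depth:**

| Stone | Stand | Measured centre (m) | Stand centre (m) |
|---|---|---|---|
| tall | round blue | (0.476, -0.168) | (0.474, -0.169) |
| rough | square wooden | (0.507, 0.353) | (0.504, 0.354) |
| spur | oblong red, lengthways to within a degree when first placed | (0.515, -0.009) | (0.516, -0.0095) |
| rock | cork disc | (0.458, -0.337) | (0.460, -0.339) |

The jar and dish had not moved, beyond measurement noise. The purple look-alikes looked untouched in the pictures. The gripper was open and about 0.25 m up.

**Disagreements and slips:**
- **TCP height:** the reported TCP height was about 37 mm lower than the camera images showed. My first close on the spur therefore caught only air. I corrected for the difference after that.
- **Camera agreement:** the two cameras differed by about 2–3 mm in x, so the positions above carry that uncertainty.
- **Swing off course:** on the way to the cork disc, one move swung to x = 0.64, near the case. The force readings after that move showed no contact.

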